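# Clamp a tube rack on a lab shaker with a torque-limiting knob

## Robot

A 6-joint arm with a two-finger parallel gripper is mounted at the origin on the work surface. World frame = base frame: x ahead of the robot, y to its left, z up, the work surface at z = 0. Lengths are in m, angles in rad, forces in N, time in s.
With the tool pointing down it reaches from about 0.35 to 0.975 m from the base axis. Payload 4.9 kg.
Tool frame: the origin (TCP) lies at the very end of the fingers, on their centre line; the grasp point (between the pads) lies 19 mm behind it (manip.grip_depth is the distance from the TCP to the grasp point, in m); z points along the fingers, x is the direction in which the jaws open and shut, and the axes are right-handed (so a half turn about z gives the same grasp; the last joint's range is limited). The gripper opens to 85 mm and grips with 20 to 120 N. Pads are 22 mm wide; open, the fingers measure 114 mm over their backs; the gripper's body (76 mm by 85 mm) begins 54 mm behind the grasp point. The pads swing forward as they close: fully open they stand 13 mm farther back than shut.
Start: joints at [-1.43, 0.053, 1.613, -0, 1.476, -0.119], TCP at [0.161, -0.604, 0.231] pointing down, gripper open.
Joint ranges: [-3.01, 3.01], [-1.01, 2.22], [0.06, 2.58], [-1.02, 4.17], [0.09, 2.62], [-3.14, 3.14]. Speed limits (rad/s): [2.57, 2.57, 3.14, 3.14, 3.14, 3.14].

## Interface

Orientations are given as a unit quaternion [w, x, y, z].
In Python, from plant import manip gives the robot as it stands. The module is installed in compiled form; this text tells all that it offers.
- The arm moves only by the shell command python3 -m crank 'ROWS' [OPENING]. ROWS is JSON, a list of rows, each a list of 4 numbers: the shift along the tool's x, y, z in cm, then the turn about the tool's z in units of 6 degrees (1.0 is 6 degrees). A call has 1 to 10 rows; each row shifts and turns the commanded pose from where the row before left it, along the tool's axes as they then stand; what a row does not reach is not made up. A row lasts 1/12 s, in which the tool goes at most 41.7 mm and 7.16 degrees, less where a joint would pass 70% of its speed; a pose out of reach is approached as far as the arm can. A call with a gripper value outside its range is refused whole. OPENING is the opening, from 0 (shut) to 1 (fully open), set as the call begins (- or left out, the last holds). The fingers move at their own pace and stop on an object; the grip force is fixed at half the most. Time passes only in rows, so rows that do not move let the fingers close. It gives the time, the measured TCP pose, the force and the opening at its end, in the units of the state.
- manip.state(): the state, without advancing time (a new reading comes with each control period).
- manip.grab_frame(name): name is "scene" or "side" or "wrist"; returns a dict with "img" (480x640x3 uint8, red, green, blue), "intrinsics" (3x3 intrinsics, pixels), "D" ([k1, k2, p1, p2, k3] as OpenCV has them; the pictures are not rectified), "position" and "orientation" of the camera in the world. Camera axes: x right, y up, looking along -z (the intrinsics and any distortion apply to the point x, -y, -z); pixel columns grow to the right and rows downward; lengths in m; the calibration is good to about 2 mm. A picture is of the moment at which its call begins. There is no depth.
- manip.job_done(): hands the job in, once; it reports no verdict.
The state is a dict: "time": time; "joint_pos": joint angles; "joint_vel": joint speeds; "joint_efforts": joint torques, N m; "tool_pos": TCP position; "tool_rot": TCP orientation; "contact_force": force on the tool from outside, world axes, zero at the start; "ft_torque": the same for the moment, N m; "gripper_width": opening from 0.0 (shut) to 1.0 (fully open).
Only numpy, scipy, OpenCV 4.12 (cv2) and the standard library are available. Lean on these libraries where they do the work, as an engineer would, in place of code of your own. Each camera call takes 0.05 s, during which the arm holds its last target.

## Task

Get the tube rack ready for shaking: lift it by its blue bar and set it down gently on the shaker platform, lengthwise in the bay between the orange jaw and the fixed dark fence. Let go of it, then turn the black knob clockwise until the rack is clamped against the fence and the knob slips and clicks, and stop there: one click is enough and more than three is too many. Leave the bottle, the slide box and the beaker alone.

Things in the scene. Friction and masses are not known exactly. Their poses are not given: they have to be found in the camera images.
- rack: White plastic tube rack with eight stoppered tubes (purple and red caps, fixed in the rack), 120 mm long (x) by 66 mm wide (y), about 0.45 kg; origin at the centre of its underside, z up. Tube caps end 86 mm above the underside. A blue carrying bar runs lengthwise above the caps. Either end may face the fence. Its flat ends reach from the underside to 56 mm up
- rack_handle (a point): Middle of the blue carrying bar of the rack, 122 mm above the rack's underside; the bar is 90 mm long along the rack's x, 16 mm thick across (y), 24 mm high (its top is 134 mm above the underside). There are 24 mm of free height between the bar and the caps
- bay (a point): Foot of the fence's clamping face, midway along it, on the platform of the shaker (a low white machine 310 x 210 mm, aluminium platform on top 70 mm above the table). x is the clamping direction and points from the jaw to the fence, z is up. The dark steel fence stands at x > 0, 90 mm wide (y) and 35 mm high; the rack must stand at x < 0 along x, centred on y = 0. Once clamped, the rack's origin is at x = -60 mm, z = 0
- jaw_face: Orange pad of the jaw (56 mm wide in y, 32 mm high), origin at the middle of its clamping face, 20 mm above the platform; same axes as the bay. It is sprung and gives by up to 6 mm (4 N per mm), which keeps the rack pressed when the knob is let go. At the start the jaw is fully open and stands 134 to 148 mm from the fence, so the 120 mm rack has 14 to 28 mm to spare
- knob_grip (a point): Point on the vertical axis of the black knob, at the height to grip: 80 mm above the platform, in the wing of the knob; it turns with the knob. The wing lies along the x axis of this point (z up) and is 52 mm long, 16 mm thick (y), 36 mm high, from 22 mm below to 14 mm above this point; below it is a round black disc 52 mm across. A red line on the wing's top marks its -x half. The knob sits on a blue block, its axis 65 mm behind the open jaw's face
- shaft (a joint): Angle of the clamp's shaft in rad (0: jaw fully open; grows as the knob turns clockwise seen from above; stops at 3.1). Each rad moves the jaw 14 mm towards the fence. Its white disc, 62 mm across, shows under the knob with a red mark on the rim, in line with the knob's red line as long as the clutch has not slipped. It turns easily (0.1 N m) and stays where it is left, but gives back 0.2 to 0.3 rad when the knob is let go with the pad pressed
- knob (a joint): Slip of the clutch between knob and shaft in rad, 0 at the start, grows only when the knob is turned clockwise and the shaft can turn no farther. It slips at about 0.33 N m; the torque rises and falls once per click, a click every 0.39 rad (22.5 degrees) of slip. Turning the knob back turns the shaft back
- reagent: Amber reagent bottle with blue cap, 64 mm across, 150 mm tall, bystander; origin at the centre of its underside
- slide_box: Green slide box 90 x 160 x 35 mm, bystander; origin at the centre of its underside
- beaker: Glass beaker 76 mm across, 95 mm tall, bystander; origin at the centre of its underside
Not all that is in view belongs to the job. Leave any yellow look-alike of the rack alone.

How it is judged:
By the outcome, as a careful person would: the job done as asked, in the order asked, and still so for the second after the job is handed in, with the robot touching nothing.
It also fails if it takes over 72 s, if anything falls off the work surface, if the arm or the gripper's body presses on something with over 40 N, if the wrist force passes 120 N, or if a joint passes its speed limit or range.

## Working session

There is one attempt and no reset: what is moved stays moved. The work goes in short steps, Python scripts to look and compute and a shell command to move; the robot and the scene stay as the last step left them, time stands still between calls to the robot, and variables do not carry over. Pictures are saved under pics/ and viewed, and the job is handed in when it is done.

```bash
mkdir -p pics
cat > h.py <<'E'
import numpy as np, cv2
from plant import manip
from scipy.spatial.transform import Rotation as R
import pickle
def snap(n,tag):
    f=manip.grab_frame(n); cv2.imwrite(f'pics/{tag}.png',cv2.cvtColor(f['img'],cv2.COLOR_RGB2BGR)); pickle.dump(f,open(f'pics/{tag}.pkl','wb')); return f
def load(tag): return pickle.load(open(f'pics/{tag}.pkl','rb'))
def rot(q): return R.from_quat([q[1],q[2],q[3],q[0]]).as_matrix()
def ray(f,uv):
    p=cv2.undistortPoints(np.array([[uv]],float),np.array(f['intrinsics']),np.array(f['D']))[0,0]
    d=rot(f['orientation'])@np.array([p[0],-p[1],-1.]); return np.array(f['position']),d/np.linalg.norm(d)
def proj(f,P):
    c=(np.atleast_2d(P)-np.array(f['position']))@rot(f['orientation']); c=c*np.array([1,-1,-1])
    return cv2.projectPoints(c,np.zeros(3),np.zeros(3),np.array(f['intrinsics']),np.array(f['D']))[0][:,0]
def atz(f,uv,z):
    o,d=ray(f,uv); return o+d*(z-o[2])/d[2]
def tri(obs):
    A=np.zeros((3,3));b=np.zeros(3);L=[]
    for f,uv in obs:
        o,d=ray(f,uv);M=np.eye(3)-np.outer(d,d);A+=M;b+=M@o;L.append((M,o))
    p=np.linalg.solve(A,b); return p,[np.linalg.norm(M@(p-o))*1000 for M,o in L]
def crop(tag,x0,y0,w,h,s=None):
    im=cv2.imread(f'pics/{tag}.png')[y0:y0+h,x0:x0+w]; s=s or min(800/w,600/h)
    im=cv2.resize(im,None,fx=s,fy=s,interpolation=cv2.INTER_CUBIC)
    for k in range(0,w,20):
        cv2.putText(im,str(x0+k),(int(k*s),10),0,.35,(0,0,255),1); cv2.line(im,(int(k*s),12),(int(k*s),18),(0,0,255),1)
    for k in range(0,h,20):
        cv2.putText(im,str(y0+k),(0,int(k*s)+4),0,.35,(0,0,255),1)
    cv2.imwrite(f'pics/{tag}_c{x0}_{y0}_{w}.png',im)
E
python3 - <<'E'
from h import *
for n in ['scene','side','wrist']:
    f=snap(n,n+'0'); print(n,f['position'],f['orientation'],np.array(f['intrinsics']).tolist(),f['D'])
print(manip.state(),manip.grip_depth)
E
```

```text
scene [1.44895272 0.0175318  0.97431632] [0.59796341 0.24829753 0.28486246 0.70685323] [[531.887035400574, 0.0, 321.9318721691552], [0.0, 531.887035400574, 231.91505862426607], [0.0, 0.0, 1.0]] [-0.11849647  0.          0.          0.          0.        ]
side [0.32588382 1.0936596  0.90627449] [-0.09573643 -0.05162023  0.47857043  0.87128654] [[623.5286086977833, 0.0, 322.3428079823058], [0.0, 623.5286086977833, 245.45766476946835], [0.0, 0.0, 1.0]] [-0.1160715  0.         0.         0.         0.       ]
wrist [ 0.24139853 -0.58266395  0.37301436] [ 0.78213692 -0.13003253  0.10092752 -0.60097172] [[417.51375119873154, 0.0, 318.12437761720804], [0.0, 417.51375119873154, 237.22317198337478], [0.0, 0.0, 1.0]] [-0.07974966  0.          0.          0.          0.        ]
{'time': 0.15, 'joint_pos': array([-1.43001386e+00,  5.32138433e-02,  1.61395568e+00,  2.74012870e-05,
        1.47601412e+00, -1.18996902e-01]), 'joint_vel': array([-0.00039984, -0.00024784, -0.00361844, -0.00136253,  0.0002983 ,
       -0.00080698]), 'joint_efforts': array([ 3.61397024e-04, -3.94242740e+01, -3.70722342e+01, -1.04528663e-04,
        4.66363854e-03,  1.35048410e-05]), 'tool_pos': array([ 0.16048404, -0.60354865,  0.23035378]), 'tool_rot': array([-5.66089182e-04,  7.92737032e-01, -6.09563257e-01, -5.59057293e-04]), 'contact_force': array([-0.4916024 ,  0.02370636,  0.09846198]), 'ft_torque': array([-0.02035898, -0.02183703,  0.01684576]), 'gripper_width': 1.0016965378017515} 0.0187
```

View pics/scene0.png

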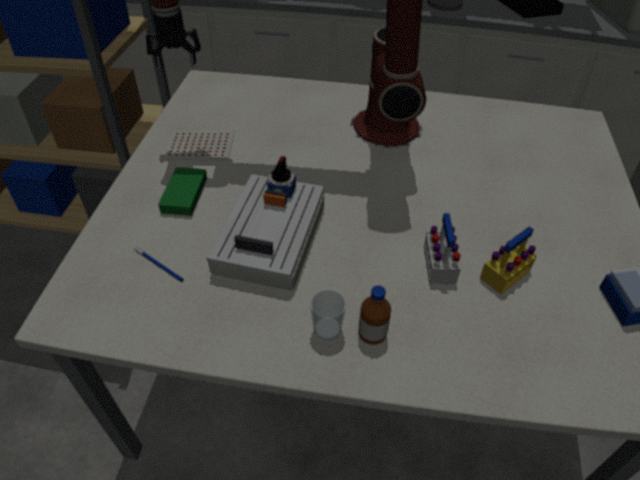

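View pics/side0.png

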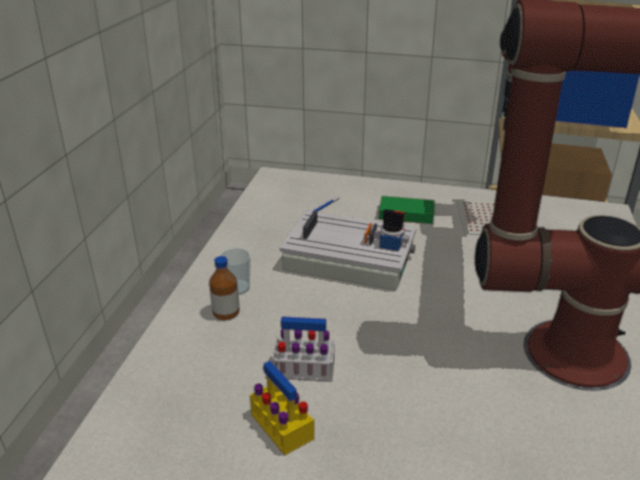

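View pics/wrist0.png

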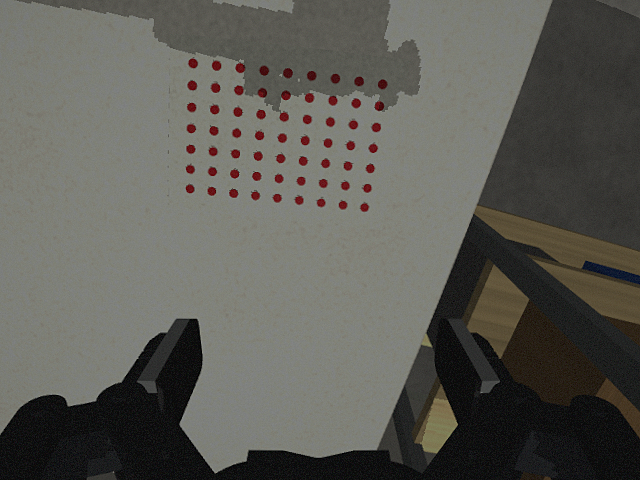

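Two candidates: the white rack at scene (443,250) / side (304,350), and the yellow look-alike at scene (510,262) / side (283,405). White plastic is what's described, so I take the white one. I'll check it in crops.

```bash
python3 - <<'E'
from h import *
crop('scene0',400,200,160,110)
crop('side0',240,300,120,90)
crop('scene0',200,140,140,150)
crop('side0',270,190,160,110)
E
ls pics
```

```text
scene0.pkl
scene0.png
scene0_c200_140_140.png
scene0_c400_200_160.png
side0.pkl
side0.png
side0_c240_300_120.png
side0_c270_190_160.png
wrist0.pkl
wrist0.png
```

View pics/scene0_c400_200_160.png

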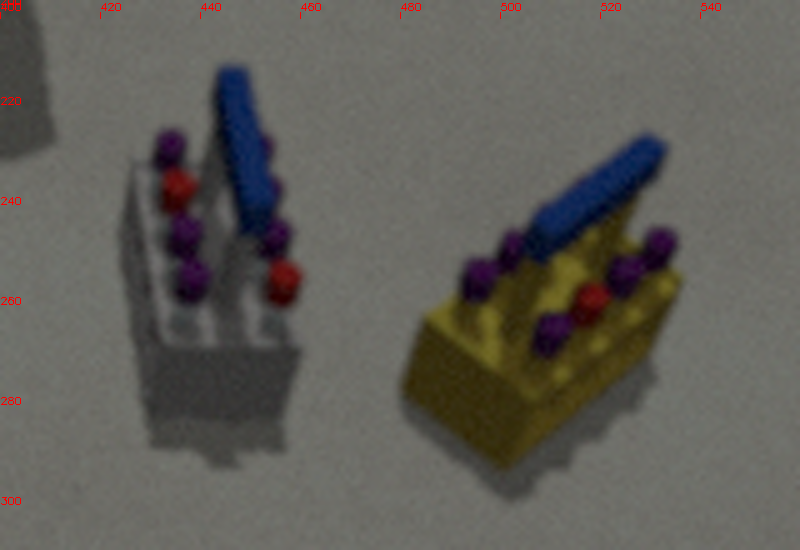

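View pics/side0_c240_300_120.png

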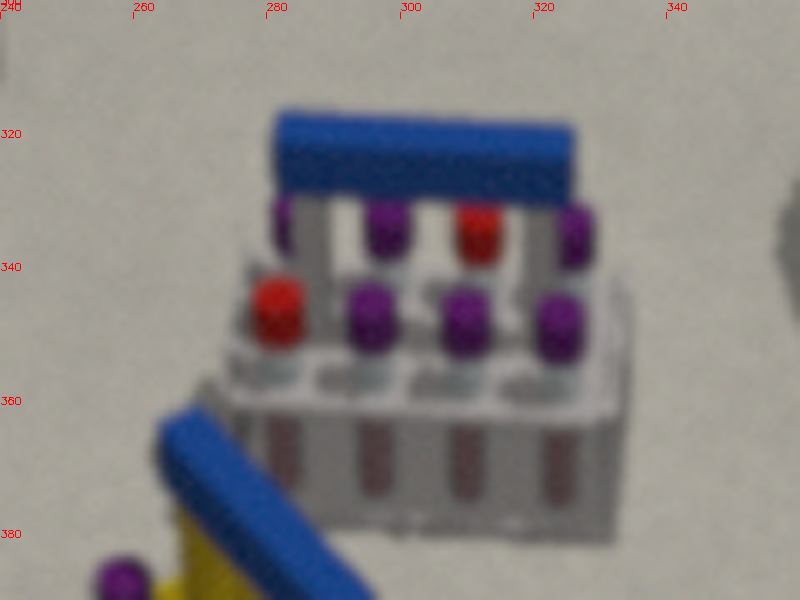

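View pics/scene0_c200_140_140.png

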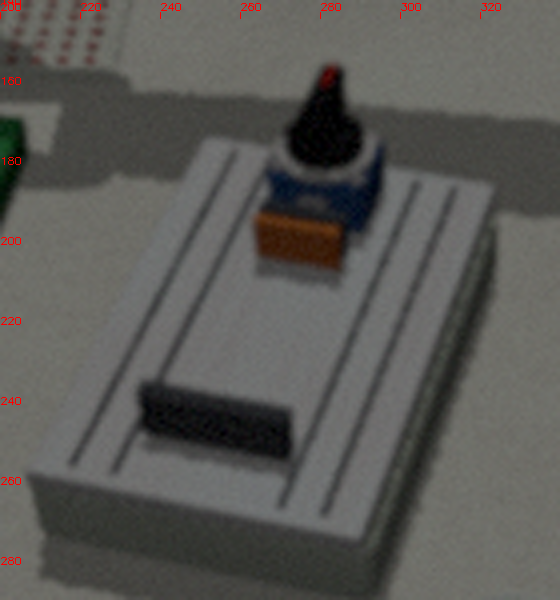

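View pics/side0_c270_190_160.png

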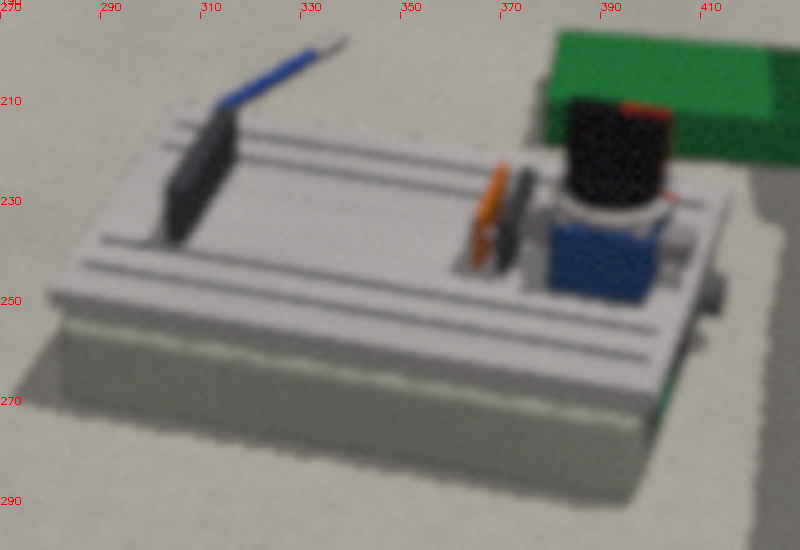

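The crops confirm it: the left object has a white/grey body with purple and red caps, and the right one has a yellow body. Next I'll fit the coarse poses from both fixed cameras.

```bash
cat > fit.py <<'E'
from h import *
from scipy.optimize import least_squares
def fitpose(model,obs,x0,zfix=None):
    # obs: list (frame,name,uv); model name->local xyz; pose x,y,z,yaw
    def T(p):
        c,s=np.cos(p[3]),np.sin(p[3]); return lambda q: np.array([p[0]+c*q[0]-s*q[1],p[1]+s*q[0]+c*q[1],p[2]+q[2]])
    def res(p):
        t=T(p); return np.concatenate([proj(f,t(np.array(model[n])))[0]-uv for f,n,uv in obs])
    r=least_squares(res,x0,loss='soft_l1'); return r.x,res(r.x).reshape(-1,2)
E
python3 - <<'E'
from fit import *
S=load('scene0');D=load('side0')
sc=lambda x,y:(400+x/5,200+y/5)
sd=lambda x,y:(240+x/6.667,300+y/6.667)
for n,a,b in [('bar far end top (x-)',sc(233,68),sd(573,127)),('bar near end',sc(257,232),sd(274,192))]: print(n,*tri([(S,a),(D,b)]))
m=lambda x,y,z:(x,y,z)
M=dict(etl=(.06,-.033,.056),etr=(.06,.033,.056),ebl=(.06,-.033,0),ebr=(.06,.033,0),fbr=(-.06,.033,0),ftr=(-.06,.033,.056),
 tb0=(.045,-.008,.134),tb1=(-.045,-.008,.134),bf0=(.045,.008,.11),bf1=(-.045,.008,.11))
obs=[(S,'etl',sc(158,347)),(S,'etr',sc(300,348)),(S,'ebl',sc(150,418)),(S,'ebr',sc(281,420)),
(D,'fbr',sd(613,543)),(D,'ftr',sd(615,415)),(D,'tb0',sd(277,113)),(D,'tb1',sd(573,127)),(D,'bf0',sd(274,192)),(D,'bf1',sd(568,205))]
p,r=fitpose(M,obs,[.8,.2,0,0]); print('rack',p,np.round(r,1).tolist())
# shaker
s4=lambda x,y:(200+x/4,140+y/4)
d5=lambda x,y:(270+x/5,190+y/5)
M=dict(pjL=(0,-.045,.035),pjR=(0,.045,.035),fL=(0,-.045,0),fR=(0,.045,0))
print('fence top', tri([(S,s4(140,382)),(D,d5(232,110))]), tri([(S,s4(292,407)),(D,d5(172,188))]))
print('jaw top', tri([(S,s4(258,212)),(D,d5(505,165))]), tri([(S,s4(342,222)),(D,d5(482,212))]))
print('knob top', tri([(S,s4(330,72)),(D,d5(645,110))]))
print('platform corners', atz(S,s4(28,473),.07),atz(S,s4(362,541),.07),atz(S,s4(490,187),.07),atz(S,s4(207,138),.07))
print(atz(D,d5(50,295),.07),atz(D,d5(650,395),.07))
for n,uv,z in [('reagent',(373,335),0),('beaker',(327,330),0),('slide',(182,195),.03),('shaftmark',d5(668,197),.1)]: print(n,atz(S if n!='shaftmark' else D,uv,z))
E
```

```text
bar far end top (x-) [0.52368222 0.16717375 0.13236189] [np.float64(1.5657037154054338), np.float64(1.565703715405502)]
bar near end [0.60804856 0.18375433 0.1087603 ] [np.float64(1.9149740371470936), np.float64(1.9149740371471518)]
rack [ 0.56653079  0.17328062 -0.00275885  0.1381089 ] [[0.6, -0.6], [0.7, -0.2], [-1.6, 0.6], [-0.2, 0.8], [0.1, 0.6], [0.1, -0.5], [-0.5, -1.8], [0.6, -1.5], [-0.7, 1.0], [0.7, 1.5]]
fence top (array([ 0.64926959, -0.30495857,  0.09948815]), [np.float64(1.615840949558593), np.float64(1.6158409495584956)]) (array([ 0.65861881, -0.2130575 ,  0.10436553]), [np.float64(2.246933476368002), np.float64(2.2469334763681434)])
jaw top (array([ 0.49921062, -0.27193487,  0.10374069]), [np.float64(1.2078066609006062), np.float64(1.2078066609006193)]) (array([ 0.50270932, -0.21815041,  0.1069459 ]), [np.float64(1.051242606432707), np.float64(1.0512426064326315)])
knob top (array([ 0.42793354, -0.23971346,  0.16233688]), [np.float64(1.0349359720078468), np.float64(1.0349359720076068)])
platform corners [ 0.70105134 -0.36050885  0.07      ] [ 0.7172459  -0.16302056  0.07      ] [ 0.41103424 -0.14143713  0.07      ] [ 0.39406271 -0.33530948  0.07      ]
[ 0.70772101 -0.15165387  0.07      ] [ 0.4072632  -0.12948105  0.07      ]
reagent [0.79528809 0.03290335 0.        ]
beaker [ 0.79902015 -0.06747728  0.        ]
slide [ 0.46231796 -0.51430885  0.03      ]
shaftmark [ 0.41537381 -0.26284761  0.1       ]
```

```bash
python3 -m crank '[[0,0,-0.5,-1.19],[0,0,-0.5,-1.19],[0,0,-0.5,-1.19],[0,0,-0.5,-1.19],[0,0,-0.5,-1.19],[0,0,-0.5,-1.19],[0,0,-0.5,-1.19],[0,0,-0.5,-1.19],[0,0,-0.5,-1.19],[0,0,-0.5,-1.19]]' && python3 -m crank '[[0,0,-0.5,-1.19],[0,0,-0.5,-1.19],[0,0,-0.5,-1.19],[0,0,-0.5,-1.19],[0,0,-0.5,-1.19],[0,0,-0.5,-1.19],[0,0,-0.5,-1.19],[0,0,-0.5,-1.19],[0,0,-0.5,-1.19],[0,0,-0.5,-1.19]]' && python3 -m crank '[[0,0,-0.5,-1.19],[0,0,-0.5,-1.19],[0,0,-0.5,-1.19],[0,0,-0.5,-1.19],[0,0,0,0]]'
cat >> h.py <<'E'
def tosteps(target,ang=None,n=None):
    s=manip.state(); Rm=rot(s['tool_rot']); d=Rm.T@(np.array(target)-s['tool_pos'])*100
    a=np.degrees(np.arctan2(Rm[1,0],Rm[0,0])); print('tool cm',np.round(d,2),'min rows',np.linalg.norm(d)/4.17,'xang',round(a,2),'tilt',np.round(Rm[:,2],4),'pos',np.round(s['tool_pos'],4), 't',s['time'],'j',np.round(s['joint_pos'],2))
    if ang is not None: print('turn units',(a-ang)/6)
    if n: print('per row',np.round(d/n,3))
E
python3 - <<'E'
from h import *
tosteps([.5,-.27,.36],n=12)
f=manip.grab_frame('wrist'); print(f['position'],rot(f['orientation']))
E
```

```text
time: 0.98
tool_pos: [0.1605, -0.6038, 0.281]
tool_rot: [-0.0, 1.0, -0.029, -0.0]
contact_force: [-0.1, 1.2, -0.1]
gripper_width: 1.001
time: 1.82
tool_pos: [0.1605, -0.6038, 0.331]
tool_rot: [-0.0, 0.829, 0.559, 0.0]
contact_force: [-0.0, -0.4, -0.3]
gripper_width: 1.001
time: 2.23
tool_pos: [0.1606, -0.6043, 0.3522]
tool_rot: [0.0, 0.667, 0.745, -0.0]
contact_force: [-0.5, 0.2, 0.4]
gripper_width: 0.998
tool cm [29.46 37.43 -0.82] min rows 11.425282877998608 xang 96.36 tilt [ 2.0e-04 -1.3e-03 -1.0e+00] pos [ 0.1606 -0.6043  0.3522] t 2.2333 j [-1.43  0.01  1.46 -0.    1.67 -3.11]
per row [ 2.455  3.12  -0.068]
[ 0.07768309 -0.61371936  0.49500707] [[-0.11116796 -0.94038517 -0.32143026]
 [ 0.9938002  -0.1057419  -0.03434845]
 [-0.00168787 -0.3232559   0.94631008]]
```

```bash
python3 -m crank '[[2.45,3.12,0,0],[2.45,3.12,0,0],[2.45,3.12,0,0],[2.45,3.12,0,0],[2.45,3.12,0,0],[2.45,3.12,0,0],[2.45,3.12,0,0],[2.45,3.12,0,0],[2.45,3.12,0,0],[2.45,3.12,0,0]]' && python3 -m crank '[[0,0,0,0],[0,0,0,0]]'
python3 - <<'E'
from h import *
snap('wrist','w1');tosteps([.56,-.20,.38],n=4)
E
```

```text
time: 3.12
tool_pos: [0.445, -0.3247, 0.3507]
tool_rot: [-0.0, 0.669, 0.743, -0.0]
contact_force: [1.2, -0.3, 0.3]
gripper_width: 1.001
time: 3.28
tool_pos: [0.445, -0.3249, 0.3506]
tool_rot: [-0.001, 0.667, 0.745, -0.0]
contact_force: [-0.6, -0.1, -0.5]
gripper_width: 0.999
tool cm [11.27 12.88 -2.94] min rows 4.1643980866932715 xang 96.22 tilt [-1.1e-03  3.0e-04 -1.0e+00] pos [ 0.4442 -0.326   0.3507] t 3.3333 j [-0.77 -0.17  1.63 -0.    1.68 -2.45]
per row [ 2.818  3.219 -0.736]
```

View pics/w1.png

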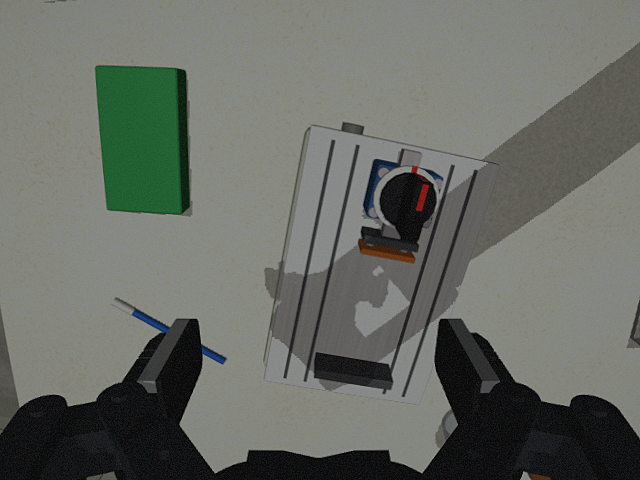

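The wrist view shows the knob at (410,200), with its red line at (422,195) and the white disc's red mark at (415,170). The orange jaw is at (387,252) and the fence at (353,370). I'll take a second wrist view from further to the left.

```bash
python3 -m crank '[[3.5,0.8,0,0],[3.5,0.8,0,0],[3.5,0.8,0,0],[3.5,0.8,0,0],[3,0,0,0],[0,0,0,0],[0,0,0,0]]'
python3 - <<'E'
from h import *
snap('wrist','w2');tosteps([.56,.17,.36],n=8)
crop('w1',280,110,240,180);crop('w1',260,300,200,120)
E
```

```text
time: 3.92
tool_pos: [0.4569, -0.1543, 0.3514]
tool_rot: [0.0, 0.668, 0.744, -0.0]
contact_force: [-0.5, -0.0, -0.6]
gripper_width: 1.001
tool cm [31.22 13.72 -0.9 ] min rows 8.180270305396554 xang 96.12 tilt [ 0.e+00 -8.e-04 -1.e+00] pos [ 0.4569 -0.155   0.3512] t 3.9667 j [-0.48 -0.34  1.77 -0.    1.71 -2.16]
per row [ 3.902  1.715 -0.113]
```

View pics/w2.png

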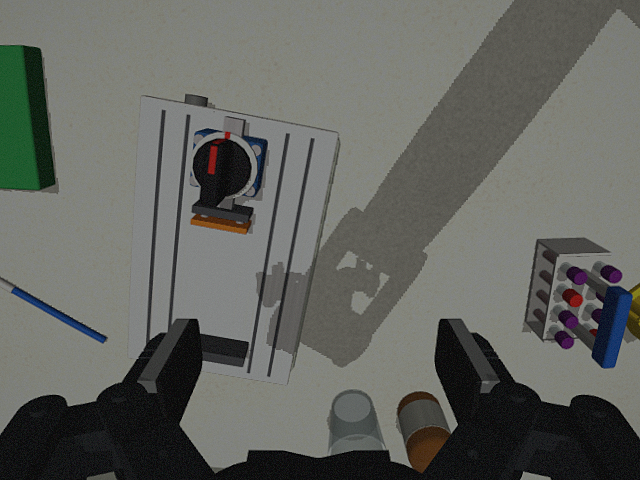

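View pics/w1_c280_110_240.png

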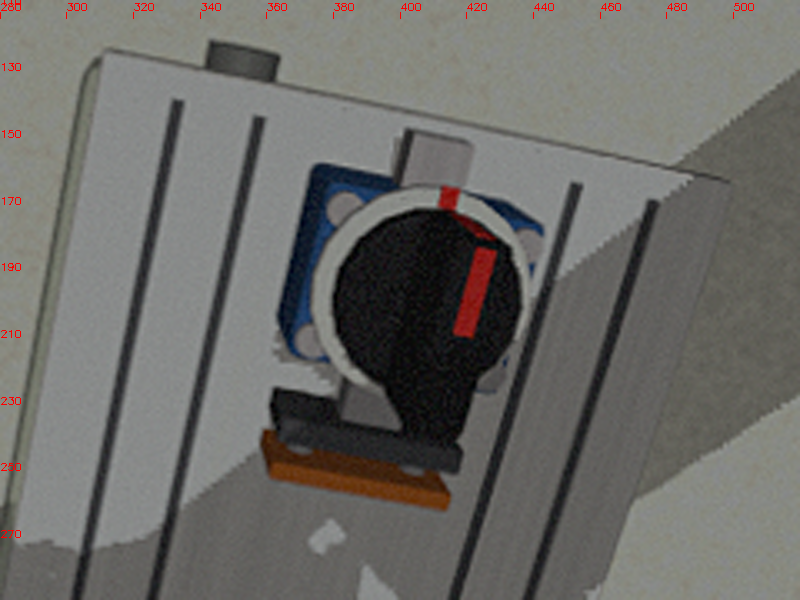

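View pics/w1_c260_300_200.png

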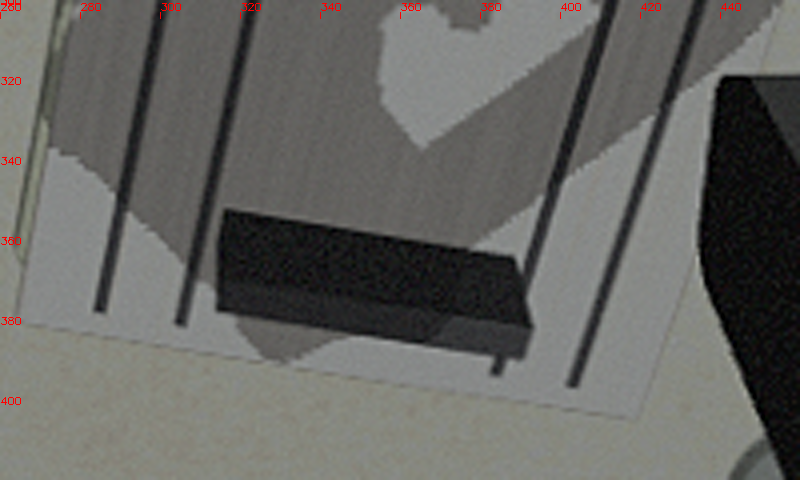

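```bash
python3 -m crank '[[3.9,0.6,0,0],[3.9,0.6,0,0],[3.9,0.6,0,0],[3.9,0.6,0,0],[3.9,0.6,0,0],[3.9,0.6,0,0],[3.9,0.6,0,0],[0,0,0,0],[0,0,0,0]]'
python3 - <<'E'
from h import *
snap('wrist','w3')
E
python3 -m crank '[[3.5,0,0,0],[3.5,0,0,0],[0,0,0,0],[0,0,0,0]]'
python3 - <<'E'
from h import *
snap('wrist','w4');tosteps([.567,.173,.30],n=3)
E
```

```text
time: 4.72
tool_pos: [0.4699, 0.122, 0.3508]
tool_rot: [-0.0, 0.667, 0.745, -0.001]
contact_force: [0.7, -1.2, 0.6]
gripper_width: 1.002
time: 5.1
tool_pos: [0.4624, 0.1904, 0.3511]
tool_rot: [0.0, 0.668, 0.744, -0.0]
contact_force: [0.4, -0.3, 0.4]
gripper_width: 0.997
tool cm [-2.78 10.22  5.11] min rows 2.81943952557194 xang 96.1 tilt [-2.e-04 -1.e-03 -1.e+00] pos [0.4625 0.1898 0.3511] t 5.15 j [ 0.24 -0.29  1.73 -0.    1.7  -1.44]
per row [-0.926  3.406  1.703]
```

View pics/w3.png

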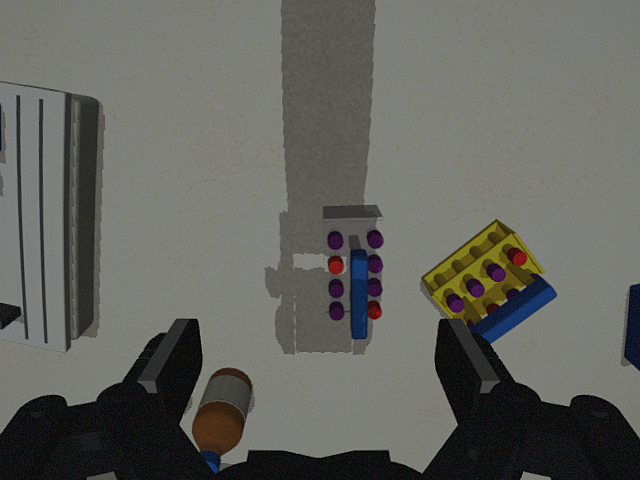

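View pics/w4.png

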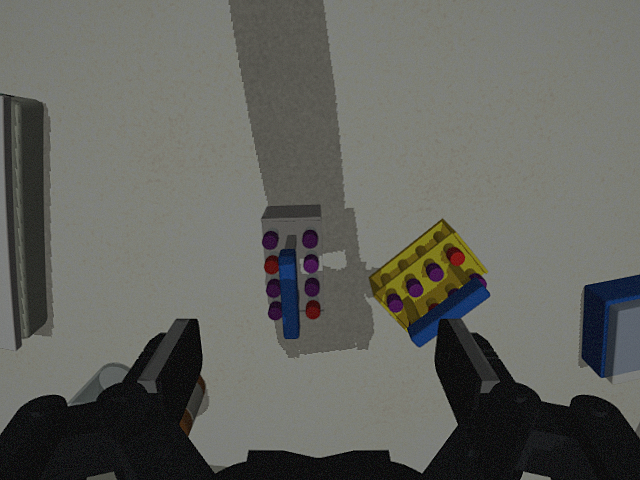

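White rack with its bar at (360,293) in w3 and (289,293) in w4; the yellow look-alike is to its right. Enlarging.

Run:
```python
from h import *
crop('w3',280,190,200,150,4);crop('w4',220,190,200,150,4);crop('w2',120,80,240,180);crop('w2',120,280,200,120,4)
```

```text
(no output)
```

View pics/w3_c280_190_200.png

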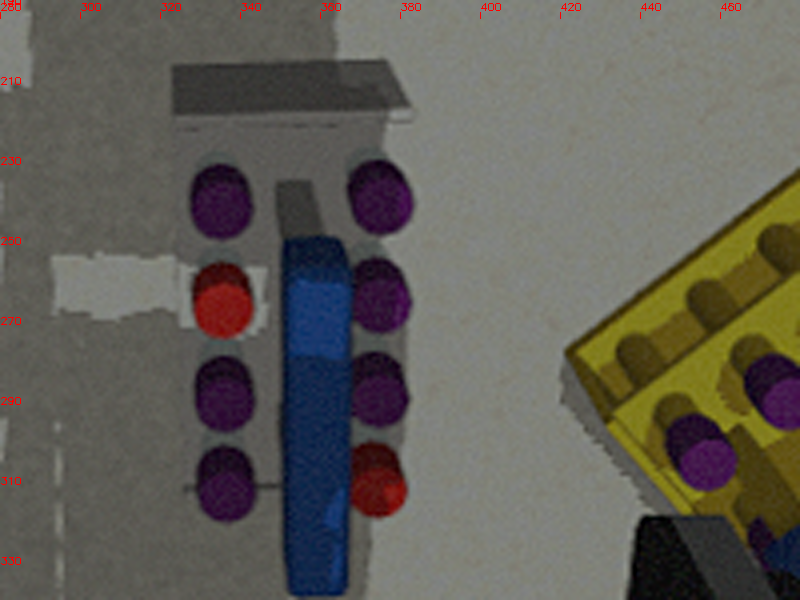

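View pics/w4_c220_190_200.png

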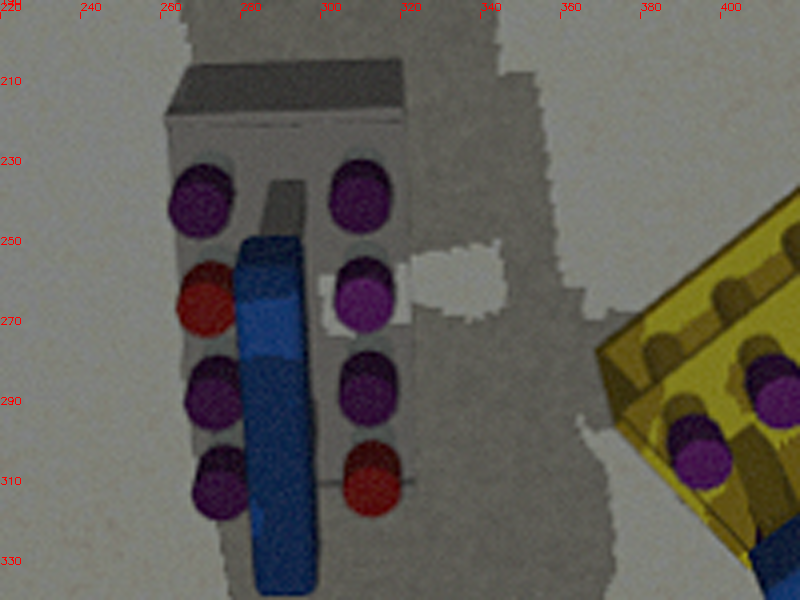

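View pics/w2_c120_80_240.png

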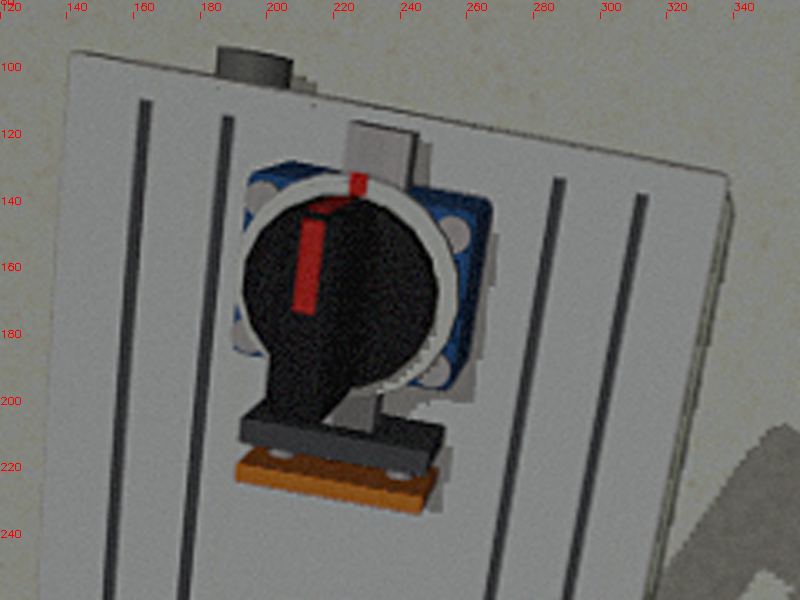

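View pics/w2_c120_280_200.png

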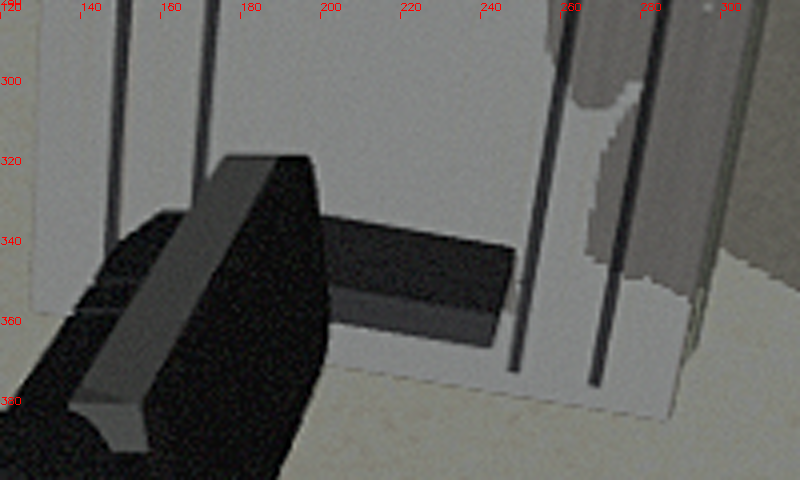

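```bash
cat > m1.py <<'E'
from fit import *
S=load('scene0');D=load('side0');W1,W2,W3,W4=[load(f'w{i}') for i in (1,2,3,4)]
c=lambda x0,y0,s:(lambda x,y:(x0+x/s,y0+y/s))
a1=c(280,110,10/3);b1=c(260,300,4);a2=c(120,80,10/3);b2=c(120,280,4);r3=c(280,190,4);r4=c(220,190,4)
t=lambda n,*o:print(n,*[np.round(q,4) for q in tri(o)])
t('line outer',(W1,a1(482,248)),(W2,a2(313,220)))
t('line inner',(W1,a1(463,336)),(W2,a2(303,313)))
t('shaft mark',(W1,a1(450,187)),(W2,a2(359,174)))
t('jaw L',(W1,a1(272,478)),(W2,a2(238,480)))
t('jaw R',(W1,a1(449,510)),(W2,a2(420,514)))
t('fence foot R',(W1,b1(515,257)),(W2,b2(516,248)))
t('fence top R',(W1,b1(531,326)),(W2,b2(493,316)))
t('plat -x-y corner',(W1,a1(104,50)),(W2,a2(73,52)))
t('plat -x+y corner',(W1,a1(729,181)),(W2,a2(729,175)))
print(atz(W1,b1(223,210),.07),atz(W1,b1(515,257),.07),'toptop',atz(W1,b1(217,283),.105),atz(W1,b1(531,326),.105))
# slots: lines along platform x
for n,p,q in [('s1',(178,100),(80,595)),('s2',(260,117),(153,595)),('s3',(576,184),(457,595)),('s4',(652,201),(530,595))]:
    A=atz(W1,a1(*p),.07);B=atz(W1,a1(*q),.07); print(n,A,B,np.degrees(np.arctan2(*(B-A)[[1,0]])))
for n,p,q in [('s1',(146,100),(110,595)),('s2',(229,116),(185,595)),('s3',(560,178),(491,595)),('s4',(642,195),(568,595))]:
    A=atz(W2,a2(*p),.07);B=atz(W2,a2(*q),.07); print(n,A,B,np.degrees(np.arctan2(*(B-A)[[1,0]])))
t('bar top far -y',(W3,r3(289,272)),(W4,r4(240,296)))
t('bar bottom end -x: topL',(W3,r3(287,238)),(W4,r4(246,238)))
M=dict(bbl=(-.045,-.008,.11),bbr=(-.045,.008,.11),btl=(-.045,-.008,.134),btr=(-.045,.008,.134),ftl=(.045,-.008,.134),ftr=(.045,.008,.134),
 etl=(-.06,-.033,.056),etr=(-.06,.033,.056),ebl=(-.06,-.033,0),ebr=(-.06,.033,0))
obs=[(W3,'bbl',r3(287,239)),(W3,'bbr',r3(343,238)),(W3,'btl',r3(286,280)),(W3,'btr',r3(351,278)),(W3,'ftl',r3(291,595)),(W3,'ftr',r3(346,594)),
(W4,'bbl',r4(246,238)),(W4,'bbr',r4(300,236)),(W4,'btl',r4(238,298)),(W4,'btr',r4(302,296)),(W4,'ftl',r4(256,593)),(W4,'ftr',r4(314,594)),
(W3,'etl',r3(172,114)),(W3,'etr',r3(411,112)),(W3,'ebl',r3(172,66)),(W3,'ebr',r3(386,60)),
(W4,'etl',r4(166,113)),(W4,'etr',r4(403,111)),(W4,'ebl',r4(187,66)),(W4,'ebr',r4(402,60))]
p,r=fitpose(M,obs,[.566,.173,0,.13]);print('rack',p,np.degrees(p[3]));print(np.round(r,1).tolist())
E
python3 m1.py
```

```text
line outer [ 0.42   -0.2416  0.1627] [0.0483 0.0483]
line inner [ 0.4419 -0.2427  0.1648] [0.1786 0.1786]
shaft mark [ 0.4127 -0.2405  0.1166] [0.3359 0.3359]
jaw L [ 0.506  -0.2749  0.1051] [0.0943 0.0943]
jaw R [ 0.51   -0.2205  0.1065] [0.2667 0.2667]
fence foot R [ 0.6575 -0.2157  0.0698] [0.0017 0.0017]
fence top R [ 0.6568 -0.2167  0.1042] [0.4558 0.4558]
plat -x-y corner [ 0.3905 -0.3383  0.0663] [0.1665 0.1665]
plat -x+y corner [ 0.407  -0.1397  0.0634] [0.0547 0.0547]
[ 0.65002526 -0.30533779  0.07      ] [ 0.65736156 -0.21578538  0.07      ] toptop [ 0.65031748 -0.30680842  0.105     ] [ 0.65559287 -0.21703784  0.105     ]
s1 [ 0.40214244 -0.31473655  0.07      ] [ 0.56761936 -0.32757068  0.07      ] -4.434891976606261
s2 [ 0.40436161 -0.28965188  0.07      ] [ 0.56490745 -0.30319828  0.07      ] -4.823030267924636
s3 [ 0.41304204 -0.19027143  0.07      ] [ 0.55385844 -0.20114412  0.07      ] -4.415154133460474
s4 [ 0.4153366  -0.16546069  0.07      ] [ 0.55124608 -0.17631538  0.07      ] -4.566356110681965
s1 [ 0.4023836  -0.31473417  0.07      ] [ 0.56275178 -0.32767645  0.07      ] -4.613972667420598
s2 [ 0.40472218 -0.2896604   0.07      ] [ 0.55989921 -0.30235283  0.07      ] -4.675998093926533
s3 [ 0.41287916 -0.19006036  0.07      ] [ 0.54862594 -0.20111853  0.07      ] -4.657128979422158
s4 [ 0.41524794 -0.16520716  0.07      ] [ 0.54585582 -0.17595945  0.07      ] -4.706260810620241
bar top far -y [0.5308 0.1607 0.1287] [2.9542 2.9542]
bar bottom end -x: topL [0.5255 0.1605 0.1117] [0.1167 0.1167]
rack [ 0.57190455  0.17324096 -0.00746322  0.1359224 ] 7.7877796877238135
[[-2.3, -0.8], [-0.3, -0.9], [-0.3, -2.2], [0.3, -2.1], [-1.7, 1.1], [0.2, 0.9], [-0.7, -0.8], [1.8, -0.7], [-0.9, -6.9], [-0.0, -6.9], [-0.1, 1.3], [1.1, 0.7], [0.5, 1.4], [0.1, 0.5], [-0.0, 0.6], [-0.2, 0.8], [0.3, 1.5], [0.3, 0.4], [0.9, 0.5], [0.3, 0.5]]
```

```bash
sed -i "s/r3(286,280)/r3(286,274)/;s/r3(351,278)/r3(351,272)/;s/r4(238,298)/r4(238,271)/;s/r4(302,296)/r4(302,269)/" m1.py; python3 m1.py | tail -2
python3 - <<'E'
from h import *
tosteps([.57,.173,.26],97.8,n=4)
E
```

```text
rack [ 0.57170535  0.17320868 -0.00765249  0.13555246] 7.766583835628011
[[-2.3, -1.0], [-0.4, -1.2], [-0.3, -1.0], [0.3, -0.9], [-1.7, 0.8], [0.2, 0.7], [-0.7, -1.0], [1.8, -0.9], [-0.9, -0.5], [0.0, -0.4], [-0.1, 1.0], [1.1, 0.4], [0.5, 1.2], [0.1, 0.2], [-0.0, 0.4], [-0.3, 0.6], [0.3, 1.3], [0.3, 0.2], [0.9, 0.2], [0.3, 0.3]]
tool cm [-2.81 10.52  9.11] min rows 3.403908220026387 xang 96.1 tilt [-2.e-04 -1.e-03 -1.e+00] pos [0.4625 0.1898 0.3511] t 5.15 j [ 0.24 -0.29  1.73 -0.    1.7  -1.44]
turn units -0.2829216738886539
per row [-0.702  2.629  2.278]
```

```bash
cat >> m1.py <<'E'
print('--- combined')
sc=c(400,200,5);sd=c(240,300,6.667)
M.update(Setl=(.06,-.033,.056),Setr=(.06,.033,.056),Sebl=(.06,-.033,0),Sebr=(.06,.033,0),fbr=(-.06,.033,0),fr=(-.06,.033,.056),
 tb0=(.045,-.008,.134),tb1=(-.045,-.008,.134),bf0=(.045,.008,.11),bf1=(-.045,.008,.11))
obs+=[(S,'Setl',sc(158,347)),(S,'Setr',sc(300,348)),(S,'Sebl',sc(150,418)),(S,'Sebr',sc(281,420)),
(D,'fbr',sd(613,543)),(D,'fr',sd(615,415)),(D,'tb0',sd(277,113)),(D,'tb1',sd(573,127)),(D,'bf0',sd(274,192)),(D,'bf1',sd(568,205))]
p,r=fitpose(M,obs,[.566,.173,0,.13]);print('rack all',p,np.degrees(p[3]))
M={k:v for k,v in M.items()}
import fit
def fz(model,obs,x0):
    f=lambda q:np.concatenate([proj(F,np.array([q[0]+np.cos(q[2])*model[n][0]-np.sin(q[2])*model[n][1],q[1]+np.sin(q[2])*model[n][0]+np.cos(q[2])*model[n][1],model[n][2]]))[0]-uv for F,n,uv in obs])
    r=least_squares(f,x0,loss='soft_l1');return r.x
print('z=0 all',fz(M,obs,[.566,.173,.13]),'wrist only',fz(M,obs[:20],[.566,.173,.13]))
E
python3 m1.py|sed -n '/combined/,$p'
```

```text
--- combined
rack all [ 0.56944818  0.17295264 -0.00219853  0.13761758] 7.884906483336095
z=0 all [0.56883288 0.17292923 0.13780992] wrist only [0.56909448 0.17280501 0.13606019]
```

```bash
python3 -m crank '[[-0.7,2.6,1.5,-0.07],[-0.7,2.6,1.5,-0.07],[-0.7,2.6,1.5,-0.07],[-0.7,2.6,1.5,-0.08],[0,0,2,0],[0,0,2,0],[0,0,1,0],[0,0,0,0],[0,0,0,0]]'
python3 - <<'E'
from h import *
snap('wrist','w5');snap('side','d5');tosteps([.569,.173,.104],97.85,n=5)
E
```

```text
time: 5.9
tool_pos: [0.5685, 0.1747, 0.2413]
tool_rot: [-0.0, 0.657, 0.754, -0.0]
contact_force: [-0.9, -0.5, 0.3]
gripper_width: 0.997
tool cm [-0.26 -0.1  13.93] min rows 3.341535966616432 xang 97.93 tilt [ 3.e-03  4.e-04 -1.e+00] pos [0.5692 0.1756 0.2433] t 6.0 j [ 0.17 -0.03  1.67 -0.    1.49 -1.53]
turn units 0.014039245524844072
per row [-0.051 -0.02   2.786]
```

View pics/w5.png

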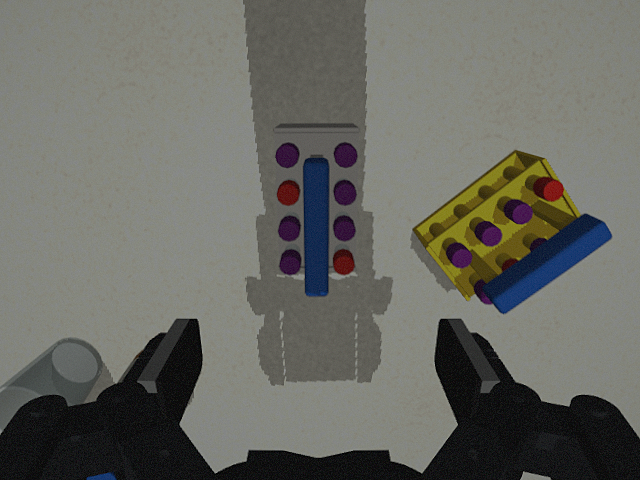

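View pics/d5.png

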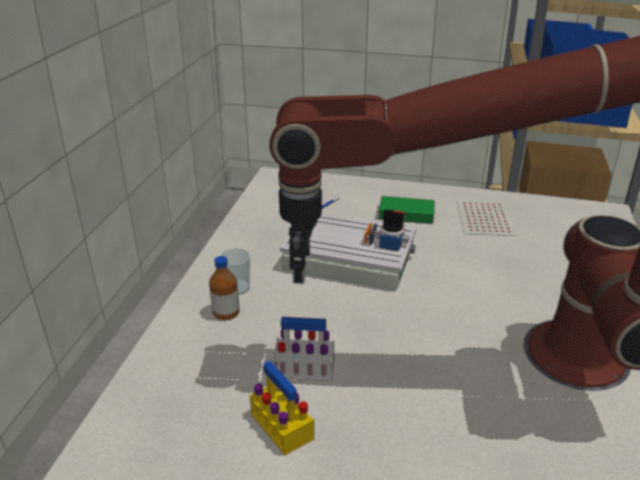

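Run:
```python
from h import *
f=load('w5')
for uv in [(482,300),(502,312),(610,235)]: print(atz(f,uv,.12))
for uv in [(413,230),(470,298)]: print(atz(f,uv,.056))
print(atz(f,(306,295),.134),atz(f,(327,295),.134),atz(f,(304,160),.134),atz(f,(328,160),.134))
```

```text
[0.60601884 0.29774054 0.12      ]
[0.61360766 0.31525    0.12      ]
[0.54557467 0.37623626 0.12      ]
[0.579687   0.25510198 0.056     ]
[0.63457162 0.3190468  0.056     ]
[0.61177139 0.17207351 0.134     ] [0.60984635 0.18591371 0.134     ] [0.52334178 0.15944339 0.134     ] [0.52137465 0.17363593 0.134     ]
```

```bash
python3 -m crank '[[-0.2,0,2.5,0],[0,0,2.5,0],[0,0,2.5,0],[0,0,2.5,0],[0,0,2.4,0],[0,0,1.4,0],[0,0,0,0],[0,0,0,0]]'
python3 - <<'E'
from h import *
snap('side','d6');crop('d6',230,230,160,120);tosteps([.5685,.173,.104],97.85)
E
```

```text
time: 6.67
tool_pos: [0.5691, 0.1743, 0.1041]
tool_rot: [0.0, 0.656, 0.755, 0.0]
contact_force: [0.1, -0.3, 0.4]
gripper_width: 0.997
tool cm [-0.12 -0.16  0.14] min rows 0.05801774272226725 xang 97.99 tilt [ 2.9e-03  5.0e-04 -1.0e+00] pos [0.5699 0.1744 0.1054] t 6.7167 j [ 0.17  0.09  1.79 -0.    1.26 -1.54]
turn units 0.023120388456997414
```

View pics/d6_c230_230_160.png

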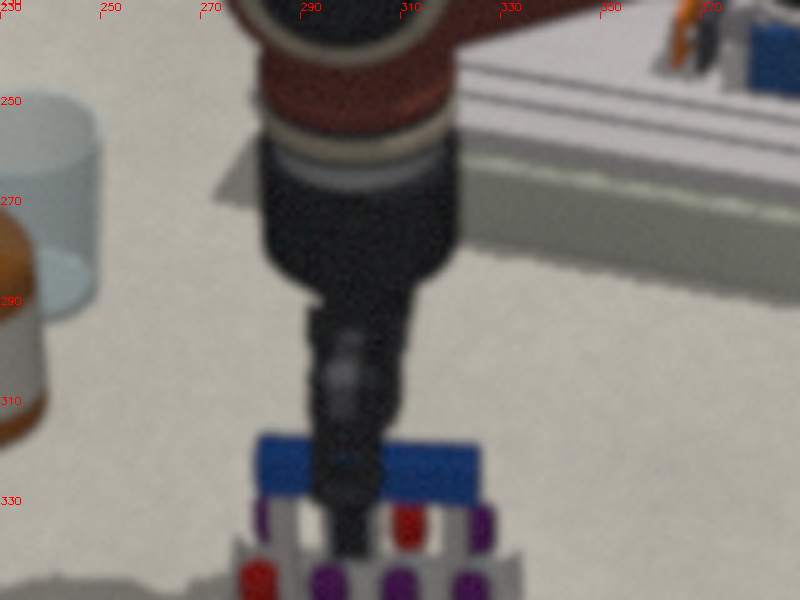

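The near finger straddles the bar at (300,320) in the side view. Now I'll close and then test the lift.

```bash
python3 -m crank '[[0,0,0,0],[0,0,0,0],[0,0,0,0],[0,0,0,0],[0,0,0,0],[0,0,0,0],[0,0,0,0],[0,0,0,0]]' 0; python3 -m crank '[[0,0,-0.3,0],[0,0,-0.6,0],[0,0,-1,0],[0,0,-1,0],[0,0,0,0],[0,0,0,0]]';python3 - <<'E'
from h import *
snap('side','d7');crop('d7',200,200,240,180);tosteps([.58,.17,.27])
E
```

```text
time: 7.38
tool_pos: [0.569, 0.1739, 0.1036]
tool_rot: [0.0, 0.656, 0.755, 0.0]
contact_force: [0.5, -1.3, 1.5]
gripper_width: 0.174
time: 7.88
tool_pos: [0.5695, 0.1744, 0.1338]
tool_rot: [0.001, 0.656, 0.755, 0.001]
contact_force: [-0.1, -0.4, -5.2]
gripper_width: 0.178
tool cm [ -0.57   1.05 -13.71] min rows 3.3006835602360436 xang 97.99 tilt [ 9.e-04  3.e-04 -1.e+00] pos [0.5689 0.1743 0.1329] t 7.9333 j [ 0.17  0.06  1.77  0.    1.31 -1.54]
```

View pics/d7_c200_200_240.png

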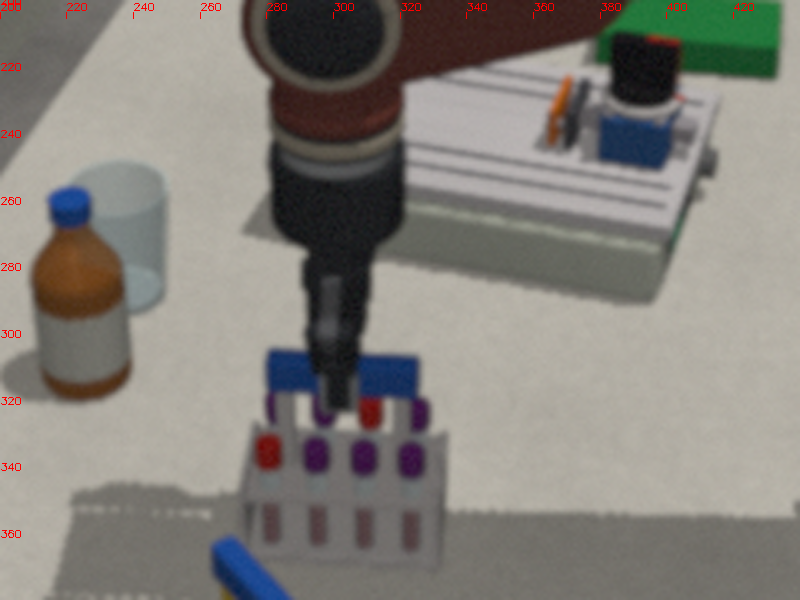

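```bash
python3 -m crank '[[0,0,-1.5,0.35],[0,0,-2,0.35],[0,0,-2.5,0.35],[0,0,-2.5,0.35],[0,0,-2,0.35],[0,0,-1.5,0.35]]' && python3 -m crank '[[-1,0,0,0],[-2,0.3,0,0],[-3,0.4,0,0],[-3,0.4,0,0],[-3,0.4,0,0],[-3,0.4,0,0],[-3,0.4,0,0],[-3,0.4,0,0],[-3,0.4,0,0],[-3,0.4,0,0]]' && python3 -m crank '[[-3,0.4,0,0],[-3,0.4,0,0],[-3,0.4,0,0],[-3,0.4,0,0],[-2,0.3,0,0],[-1,0,0,0],[0,0,0,0],[0,0,0,0]]'
python3 - <<'E'
from h import *
snap('side','d8');snap('scene','s8');snap('wrist','w8');tosteps([.585,-.254,.254],85.4)
E
```

```text
time: 8.43
tool_pos: [0.569, 0.1742, 0.2543]
tool_rot: [0.0, 0.736, 0.677, 0.001]
contact_force: [0.1, -0.5, -4.2]
gripper_width: 0.18
time: 9.27
tool_pos: [0.5805, -0.0997, 0.2499]
tool_rot: [-0.001, 0.735, 0.678, -0.001]
contact_force: [1.0, 0.1, -5.1]
gripper_width: 0.177
time: 9.93
tool_pos: [0.5879, -0.2486, 0.2507]
tool_rot: [-0.001, 0.735, 0.678, -0.0]
contact_force: [-0.1, -0.5, -4.2]
gripper_width: 0.178
tool cm [-0.68 -0.31 -0.21] min rows 0.1855560448656704 xang 85.48 tilt [-5.e-04  8.e-04 -1.e+00] pos [ 0.5886 -0.2475  0.2519] t 10.0833 j [-0.51  0.07  1.56  0.    1.51 -2.01]
turn units 0.013093435848887225
```

View pics/s8.png

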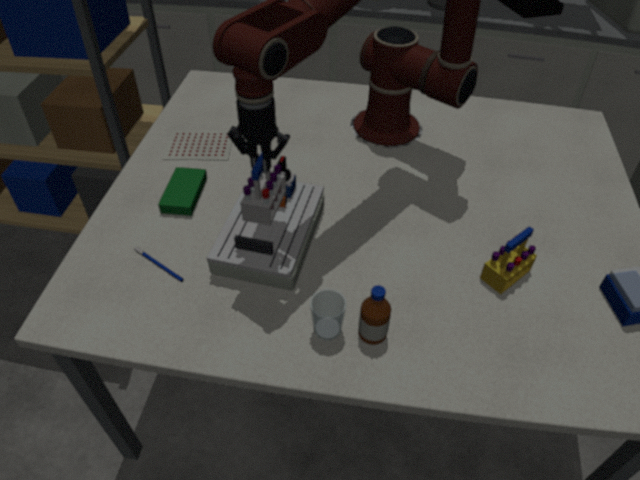

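View pics/w8.png

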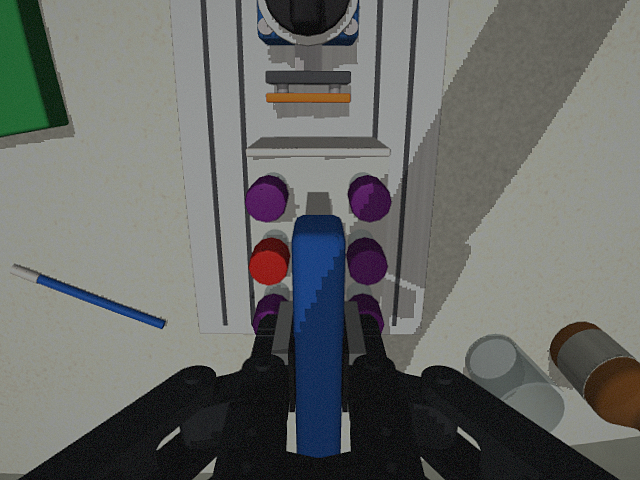

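View pics/d8.png

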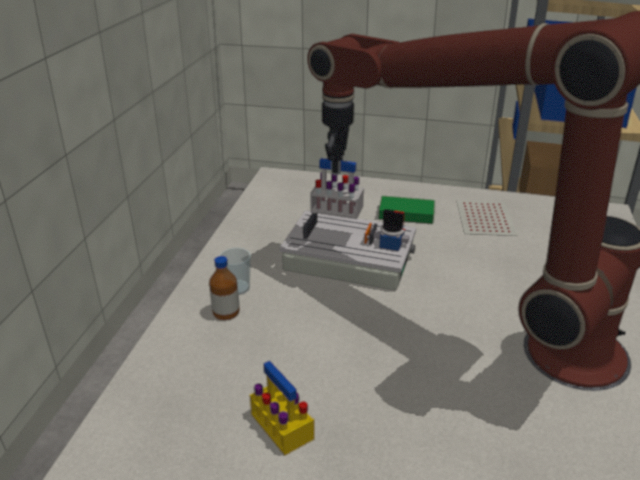

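Run:
```python
from h import *
crop('w8',180,20,280,210)
```

```text
(no output)
```

View pics/w8_c180_20_280.png

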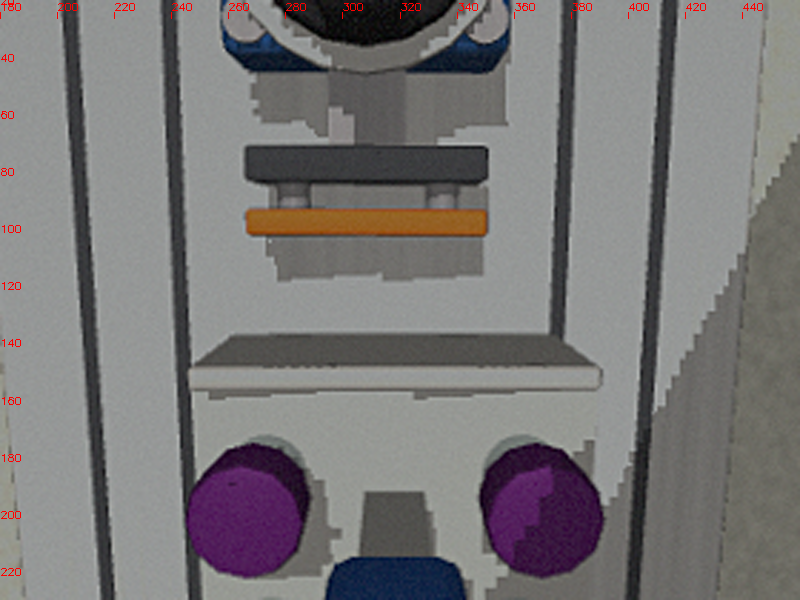

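Run:
```python
from h import *
f=load('w8');g=lambda x,y:(180+x*.35,20+y*.35)
ex=np.array([np.cos(np.radians(-4.6)),np.sin(np.radians(-4.6))]);ey=np.array([-ex[1],ex[0]]);b=np.array([.6537,-.2606])
def bay(P): d=P[:2]-b; return np.round([d@ex*1000,d@ey*1000,P[2]*1000],1)
for n,uv,z in [('jawL',g(246,235),.106),('jawR',g(487,235),.106),('endtopL',g(189,369),.205),('endtopR',g(602,369),.205),('endbotL',g(238,335),.149),('endbotR',g(555,335),.149),
 ('s2',g(180,300),.07),('s3',g(560,300),.07),('s2b',g(165,20),.07),('s3b',g(570,20),.07)]:
    P=atz(f,uv,z); print(n,np.round(P,4),bay(P))
print('tool',bay(manip.state()['tool_pos']))
```

```text
jawL [ 0.5063 -0.2761  0.106 ] [-145.7  -27.2  106. ]
jawR [ 0.5108 -0.2203  0.106 ] [-145.7   28.7  106. ]
endtopL [ 0.5255 -0.2755  0.205 ] [-126.6  -25.1  205. ]
endtopR [ 0.5306 -0.2107  0.205 ] [-126.7   39.9  205. ]
endbotL [ 0.5254 -0.2747  0.149 ] [-126.7  -24.4  149. ]
endbotR [ 0.5305 -0.2109  0.149 ] [-126.8   39.7  149. ]
s2 [ 0.5215 -0.2997  0.07  ] [-128.7  -49.6   70. ]
s3 [ 0.5295 -0.1993  0.07  ] [-128.7   51.2   70. ]
s2b [ 0.4526 -0.2949  0.07  ] [-197.7  -50.3   70. ]
s3b [ 0.4607 -0.1938  0.07  ] [-197.7   51.1   70. ]
tool [-65.9   7.9 251.9]
```

```bash
python3 -m crank '[[-0.4,-0.1,0,0],[-0.3,-0.1,0,0],[0,0,1.2,0],[0,0,1.2,0],[0,0,1.2,0],[0,0,1.2,0],[0,0,0.8,0],[0,0,0.4,0],[0,0,0,0],[0,0,0,0]]'
python3 - <<'E'
from h import *
snap('side','d9');crop('d9',260,130,180,135);snap('scene','s9');crop('s9',190,150,160,120);tosteps([.5845,-.2543,.174],85.4)
E
```

```text
time: 10.92
tool_pos: [0.5862, -0.2557, 0.1921]
tool_rot: [-0.0, 0.735, 0.678, -0.0]
contact_force: [-0.4, -0.2, -5.2]
gripper_width: 0.176
tool cm [ 0.15 -0.24  1.94] min rows 0.46990207842356796 xang 85.39 tilt [ 1.6e-03 -9.0e-04 -1.0e+00] pos [ 0.5867 -0.256   0.1934] t 11.0167 j [-0.53  0.11  1.61  0.    1.41 -2.02]
turn units -0.0024790882251555977
```

View pics/d9_c260_130_180.png

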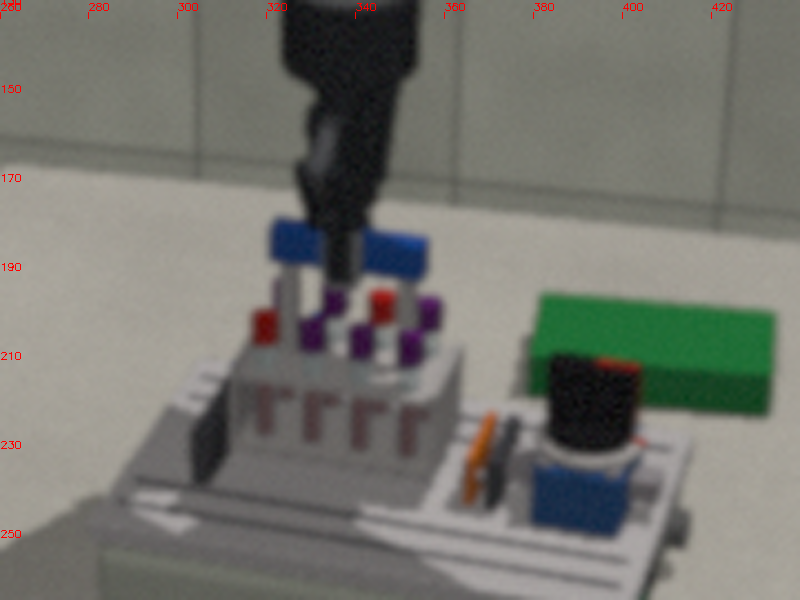

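View pics/s9_c190_150_160.png

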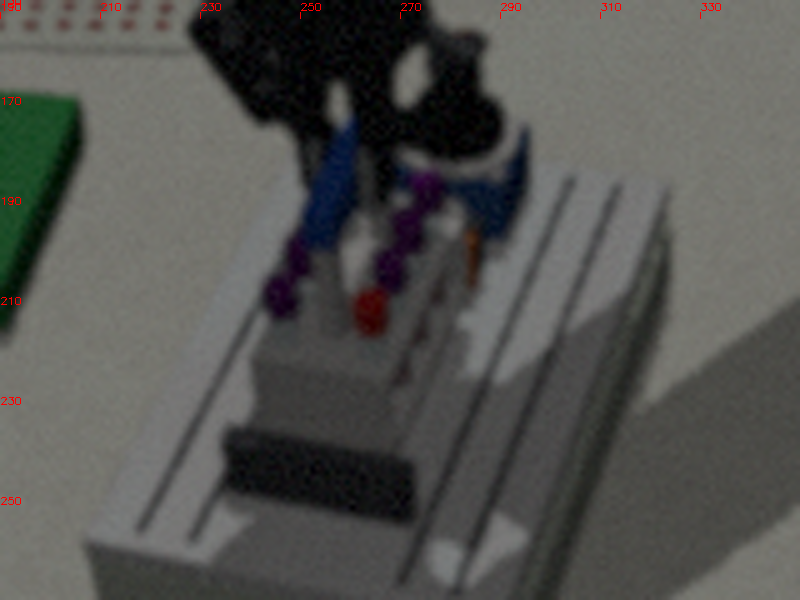

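The rack hovers between the jaw (side 365,230) and the fence (306,228), centred. Lowering gently.

```bash
python3 -m crank '[[0,0,0.5,0],[0,0,0.5,0],[0,0,0.3,0],[0,0,0.1,0],[0,0,0.1,0],[0,0,0.1,0],[0,0,0,0]]'; python3 -m crank '[[0,0,0.1,0],[0,0,0.1,0],[0,0,0,0]]'
```

```text
time: 11.6
tool_pos: [0.5861, -0.2556, 0.1761]
tool_rot: [-0.0, 0.735, 0.678, -0.0]
contact_force: [0.7, 0.5, -5.0]
gripper_width: 0.177
time: 11.85
tool_pos: [0.5861, -0.2556, 0.1741]
tool_rot: [-0.0, 0.735, 0.678, -0.0]
contact_force: [-0.3, -0.8, -5.8]
gripper_width: 0.178
```

```bash
python3 -m crank '[[0,0,0.07,0],[0,0,0.07,0],[0,0,0,0]]';python3 -m crank '[[0,0,0.07,0],[0,0,0,0]]'; python3 -m crank '[[0,0,0.07,0],[0,0,0,0]]'
```

```text
time: 12.1
tool_pos: [0.5863, -0.2558, 0.1737]
tool_rot: [0.0, 0.735, 0.678, 0.0]
contact_force: [-1.4, -0.3, -2.1]
gripper_width: 0.18
time: 12.27
tool_pos: [0.5863, -0.256, 0.1736]
tool_rot: [0.0, 0.735, 0.678, -0.0]
contact_force: [-4.6, 0.4, 2.9]
gripper_width: 0.177
time: 12.43
tool_pos: [0.5864, -0.2561, 0.1736]
tool_rot: [0.001, 0.735, 0.678, -0.0]
contact_force: [-6.1, 0.3, 6.0]
gripper_width: 0.175
```

```bash
python3 -m crank '[[0,0,-0.15,0],[0,0,0,0]]';python3 -m crank '[[0,0,0,0],[0,0,0,0],[0,0,0,0],[0,0,0,0],[0,0,0,0]]' 1
python3 - <<'E'
from h import *
snap('side','d10');crop('d10',260,130,180,135);snap('wrist','w10')
E
```

```text
time: 12.6
tool_pos: [0.5864, -0.2559, 0.1737]
tool_rot: [0.001, 0.735, 0.678, 0.0]
contact_force: [-2.8, -0.5, 2.1]
gripper_width: 0.179
time: 13.02
tool_pos: [0.5863, -0.2556, 0.173]
tool_rot: [0.0, 0.735, 0.678, 0.0]
contact_force: [0.7, -0.7, -0.4]
gripper_width: 0.878
```

View pics/d10_c260_130_180.png

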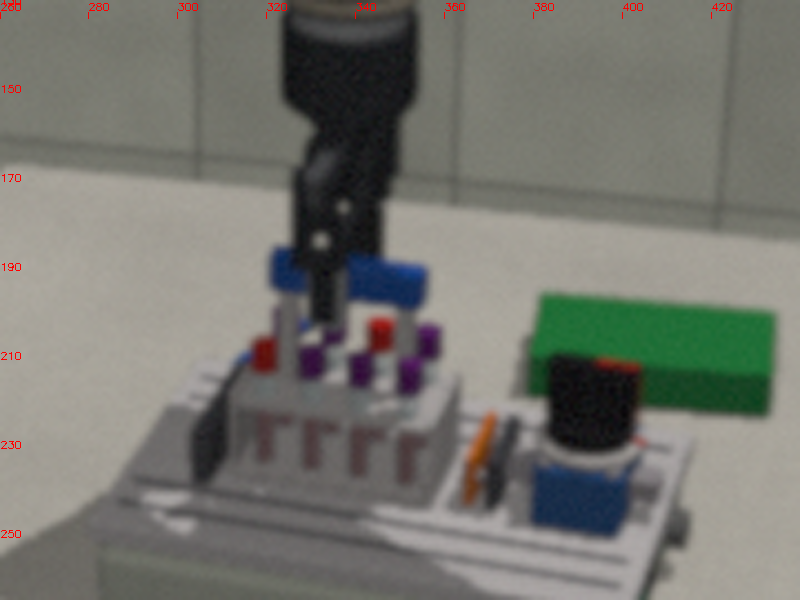

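View pics/w10.png

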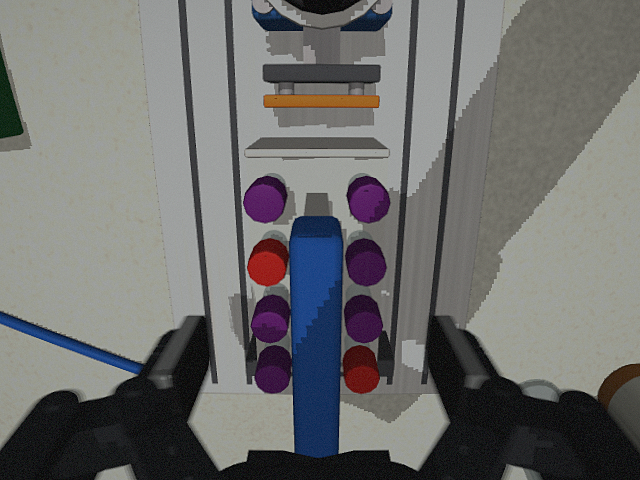

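```bash
python3 -m crank '[[0,0,-0.8,0],[0,0,-1.5,0],[0,0,-2,0],[0,0,-2,0],[0,0,-1,0],[0,-1.5,0,0],[0,-3,0,0],[0,-3,0,0],[0,-3,0,0],[0,-1.5,0,0]]' 1; python3 -m crank '[[0,0,0,0],[0,0,0,0]]'
python3 - <<'E'
from h import *
f=load('w10')
ex=np.array([np.cos(np.radians(-4.6)),np.sin(np.radians(-4.6))]);ey=np.array([-ex[1],ex[0]]);b=np.array([.6537,-.2606])
def bay(P): d=P[:2]-b; return np.round([d@ex*1000,d@ey*1000,P[2]*1000],1)
for n,uv,z in [('jawL',(264,107),.106),('jawR',(380,107),.106),('endL',(246,152),.126),('endR',(389,151),.126)]: print(n,bay(atz(f,uv,z)))
snap('wrist','w11');tosteps([.443,-.2425,.133],85.4)
E
```

```text
time: 13.95
tool_pos: [0.4644, -0.2457, 0.2468]
tool_rot: [0.0, 0.735, 0.678, -0.0]
contact_force: [1.0, -0.5, 0.6]
gripper_width: 0.999
time: 14.12
tool_pos: [0.4667, -0.2462, 0.2471]
tool_rot: [0.001, 0.735, 0.678, 0.0]
contact_force: [0.9, -0.7, 0.2]
gripper_width: 0.996
jawL [-145.9  -27.1  106. ]
jawR [-145.9   29.   106. ]
endL [-126.8  -33.5  126. ]
endR [-127.2   31.   126. ]
tool cm [ 0.19 -2.46 11.39] min rows 2.794922448757636 xang 85.37 tilt [ 1.8e-03 -9.0e-04 -1.0e+00] pos [ 0.4672 -0.2462  0.247 ] t 14.1667 j [-0.63 -0.19  1.82  0.    1.51 -2.12]
turn units -0.004503845529380139
```

View pics/w11.png

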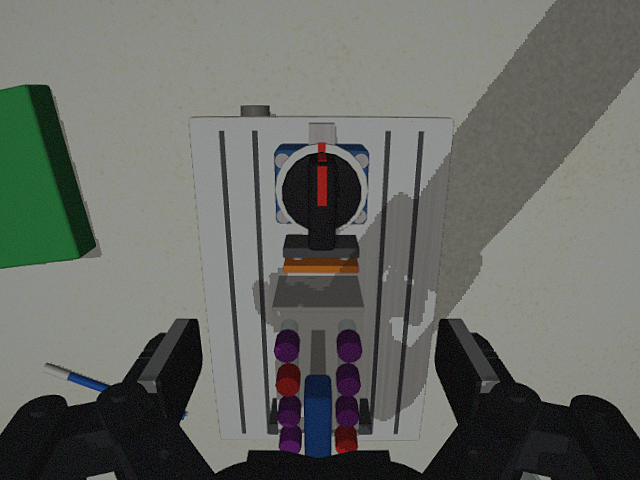

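The rack stands in the bay; the knob wing is aligned with the tool, with the red line (322,185) and the shaft mark (322,148) in line. Going down on the knob.

```bash
python3 -m crank '[[0.15,-1.2,0,0],[0,-1.25,1,0],[0,0,2.5,0],[0,0,2.5,0],[0,0,2.5,0],[0,0,1.7,0],[0,0,1,0],[0,0,0,0],[0,0,0,0]]'
python3 - <<'E'
from h import *
snap('wrist','w12');snap('side','d12');crop('d12',310,120,160,120);tosteps([.443,-.2425,.133],85.4)
E
```

```text
time: 14.92
tool_pos: [0.4429, -0.2426, 0.1342]
tool_rot: [-0.0, 0.735, 0.678, 0.0]
contact_force: [-0.3, -0.3, 0.2]
gripper_width: 0.999
tool cm [ 0.07 -0.05  0.27] min rows 0.06895112651707158 xang 85.4 tilt [ 0.0022 -0.0016 -1.    ] pos [ 0.4435 -0.2432  0.1357] t 15.0167 j [-0.65 -0.16  1.98  0.    1.32 -2.14]
turn units 0.00022112641256910592
```

View pics/w12.png

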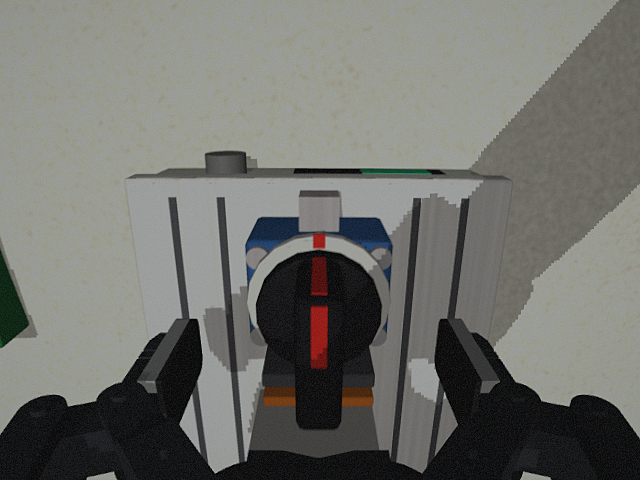

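View pics/d12_c310_120_160.png

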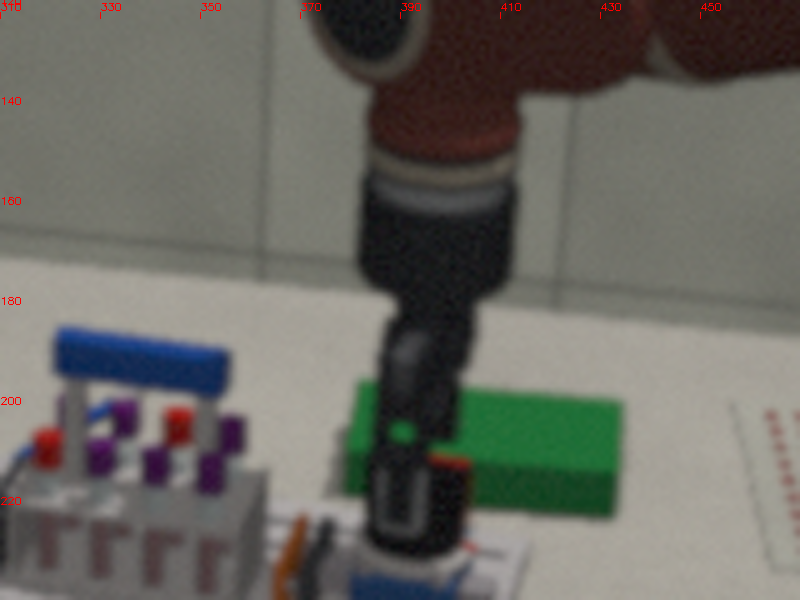

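Both fingers stand either side of the wing. Closing.

```bash
cat > q.py <<'E'
from h import *
s=manip.state();Rm=rot(s['tool_rot']);print('ang',round(np.degrees(np.arctan2(Rm[1,0],Rm[0,0])),2),'tq',np.round(s['ft_torque'],3),'F',np.round(s['contact_force'],1),'w',round(s['gripper_width'],3),'pos',np.round(s['tool_pos'],4),'t',round(s['time'],2))
E
python3 -m crank '[[0,0,0.1,0],[0,0,0,0],[0,0,0,0],[0,0,0,0],[0,0,0,0],[0,0,0,0],[0,0,0,0]]' 0 >/dev/null; python3 q.py;  python3 -m crank '[[0,0,0,0.3],[0,0,0,0.6],[0,0,0,0.8],[0,0,0,0.8],[0,0,0,0.8]]' >/dev/null; python3 q.py
```

```text
ang 85.38 tq [ 0.129  0.18  -0.126] F [0.1 2.1 1.7] w 0.177 pos [ 0.4423 -0.2424  0.1334] t 15.6
ang 65.37 tq [0.498 0.043 0.084] F [-0.7  2.3  1.8] w 0.178 pos [ 0.4424 -0.242   0.1334] t 16.02
```

```bash
python3 -m crank '[[0,0,0,0.8],[0,0,0,0.8],[0,0,0,0.8],[0,0,0,0.8],[0,0,0,0.8],[0,0,0,0.8],[0,0,0,0.8]]' >/dev/null; python3 q.py; python3 -m crank '[[0,0,0,0.8],[0,0,0,0.8],[0,0,0,0.8],[0,0,0,0.8]]' >/dev/null; python3 q.py
python3 - <<'E'
from h import *
snap('wrist','w13');snap('side','d13');crop('d13',280,170,160,120)
E
```

```text
ang 31.77 tq [ 0.834 -0.29   0.039] F [2.  5.2 2. ] w 0.177 pos [ 0.4429 -0.2414  0.1333] t 16.6
ang 12.58 tq [ 0.867 -0.559  0.185] F [3.  4.2 1.8] w 0.177 pos [ 0.4433 -0.2412  0.1333] t 16.93
```

View pics/w13.png

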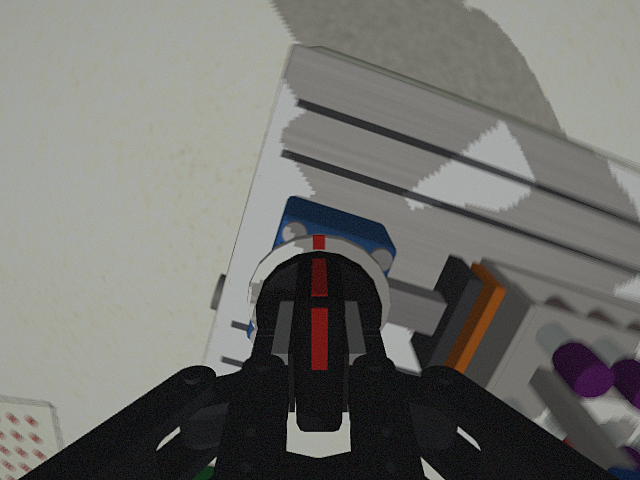

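View pics/d13_c280_170_160.png

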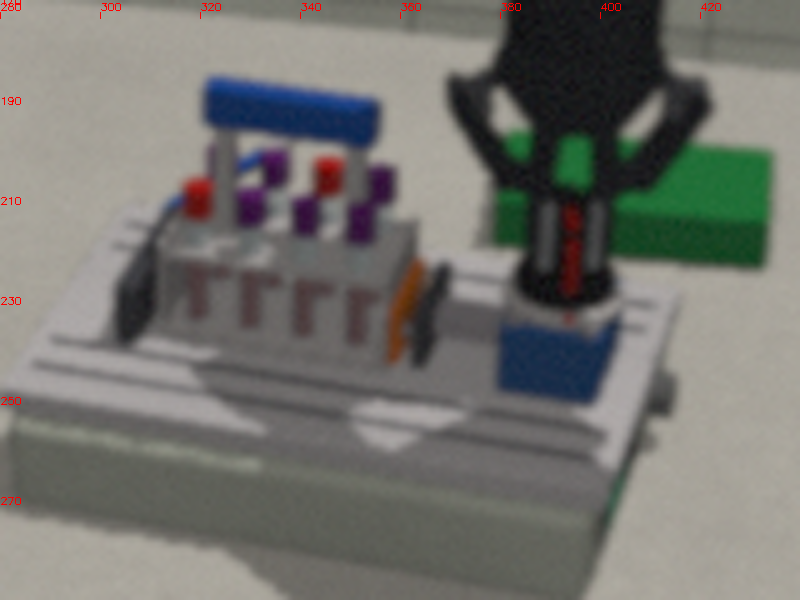

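The pad now meets the rack, and the shaft mark (319,242) is still in line with the knob line. I'll continue in small steps, watching the torque.

```bash
for i in 1; do python3 -m crank '[[0,0,0,0.5],[0,0,0,0.5],[0,0,0,0.5],[0,0,0,0.5]]' >/dev/null; python3 q.py; python3 -m crank '[[0,0,0,0.5],[0,0,0,0.5],[0,0,0,0.5],[0,0,0,0.5]]' >/dev/null; python3 q.py; python3 -m crank '[[0,0,0,0.5],[0,0,0,0.5]]' >/dev/null; python3 q.py; done
python3 - <<'E'
from h import *
snap('wrist','w14');snap('side','d14');crop('d14',280,170,160,120)
E
```

```text
ang 0.67 tq [ 0.858 -0.695  0.201] F [3.9 5.4 1.2] w 0.181 pos [ 0.4436 -0.2412  0.1334] t 17.37
ang -11.33 tq [ 0.892 -0.886  0.16 ] F [5.2 5.8 0.8] w 0.18 pos [ 0.4438 -0.2412  0.1334] t 17.7
ang -17.33 tq [ 0.854 -0.991  0.136] F [5.9 5.2 0.3] w 0.175 pos [ 0.4439 -0.2412  0.1334] t 17.87
```

View pics/w14.png

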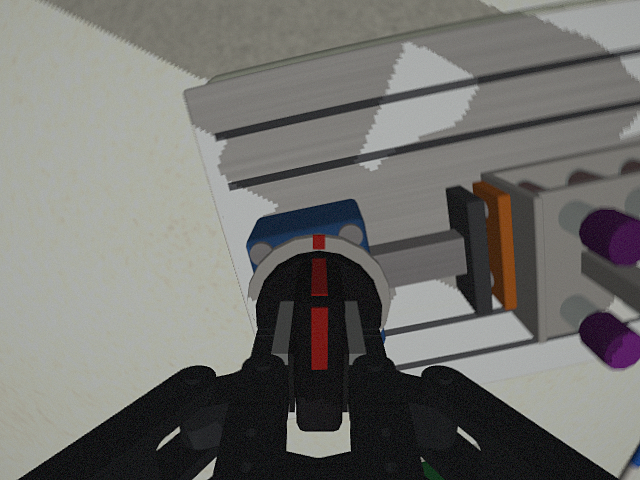

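View pics/d14_c280_170_160.png

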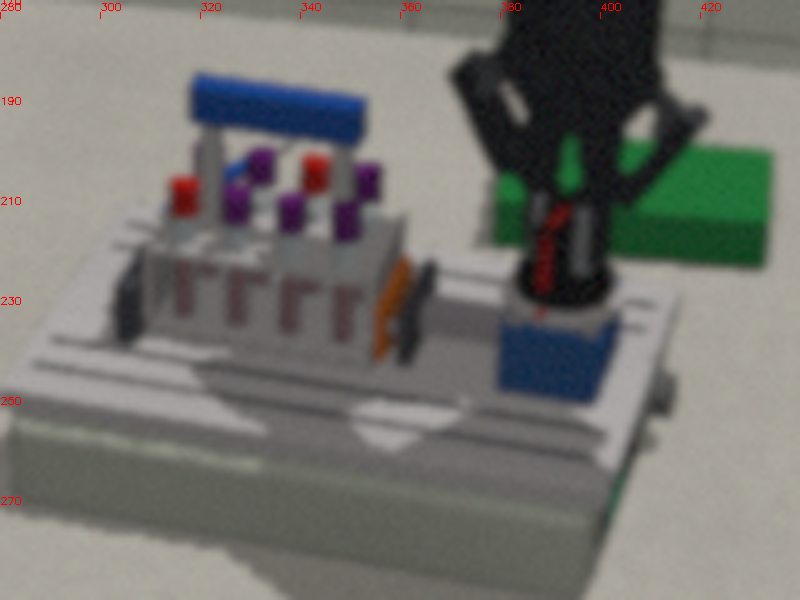

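```bash
R() { python3 q.py; }; python3 -m crank '[[0,0,0,0.5],[0,0,0,0.5]]' >/dev/null; R; python3 -m crank '[[0,0,0,0.5]]' >/dev/null; R; python3 -m crank '[[0,0,0,0.5]]' >/dev/null; R; python3 -m crank '[[0,0,0,0.5]]' >/dev/null; R; python3 -m crank '[[0,0,0,0.5]]' >/dev/null; R; python3 -m crank '[[0,0,0,0.5]]' >/dev/null; R
python3 - <<'E'
from h import *
snap('wrist','w15')
E
```

```text
ang -23.31 tq [ 0.823 -1.085  0.23 ] F [6.7 5.  0.6] w 0.18 pos [ 0.4441 -0.2413  0.1334] t 18.13
ang -26.31 tq [ 0.786 -1.038  0.231] F [ 6.   6.  -0.6] w 0.183 pos [ 0.4441 -0.2413  0.1333] t 18.22
ang -29.31 tq [ 0.766 -1.18   0.224] F [ 7.   5.3 -0.7] w 0.171 pos [ 0.4442 -0.2413  0.1334] t 18.3
ang -32.3 tq [ 0.703 -1.153  0.262] F [7.5 4.1 0. ] w 0.177 pos [ 0.4443 -0.2413  0.1334] t 18.38
ang -35.3 tq [ 0.758 -1.218  0.29 ] F [ 7.1  3.8 -1.4] w 0.181 pos [ 0.4443 -0.2414  0.1334] t 18.47
ang -38.3 tq [ 0.684 -1.249  0.338] F [ 7.3  4.6 -0.6] w 0.177 pos [ 0.4444 -0.2414  0.1334] t 18.55
```

View pics/w15.png

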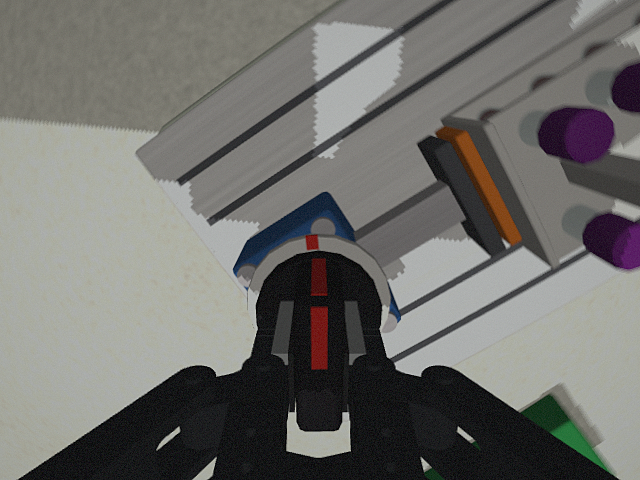

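The shaft mark now lags at x=312 against the knob line at 319, so the clutch has begun to slip (about 6°). One click needs 22.5°, so I'll go row by row.

```bash
R() { python3 q.py; }; python3 -m crank '[[0,0,0,0.5]]' >/dev/null; R; python3 -m crank '[[0,0,0,0.5]]' >/dev/null; R; python3 -m crank '[[0,0,0,0.5]]' >/dev/null; R; python3 -m crank '[[0,0,0,0.5]]' >/dev/null; R
python3 - <<'E'
from h import *
snap('wrist','w16');crop('w16',220,200,200,150)
E
```

```text
ang -41.22 tq [ 0.686 -1.36   0.345] F [ 8.2  4.  -1.1] w 0.178 pos [ 0.4444 -0.2415  0.1334] t 18.68
ang -44.3 tq [ 0.644 -1.296  0.237] F [ 8.   3.  -1.8] w 0.178 pos [ 0.4445 -0.2415  0.1334] t 18.77
ang -47.31 tq [ 0.604 -1.386  0.169] F [ 7.4  2.9 -1.3] w 0.175 pos [ 0.4445 -0.2416  0.1334] t 18.85
ang -50.33 tq [ 0.558 -1.398  0.183] F [ 8.1  3.5 -2.2] w 0.174 pos [ 0.4446 -0.2416  0.1334] t 18.93
```

View pics/w16_c220_200_200.png

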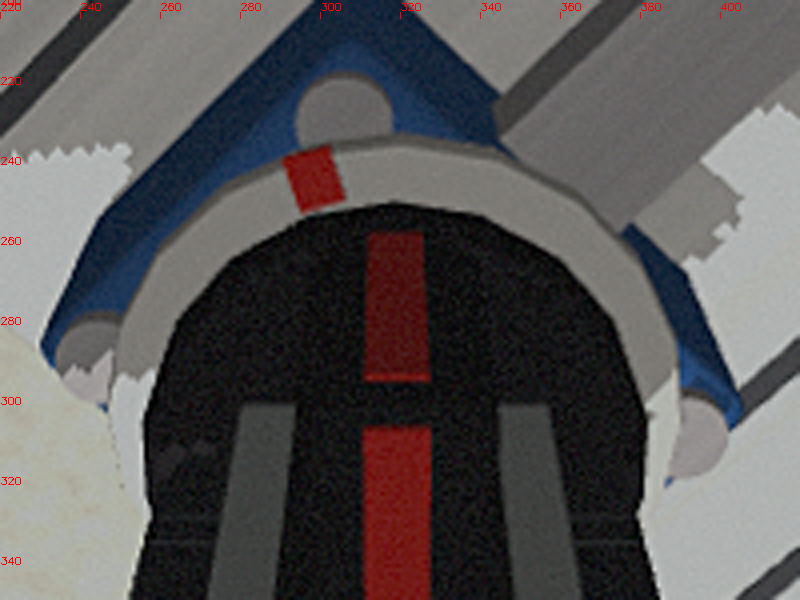

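Torque peaked at 0.345 and has dropped to 0.17. The shaft mark at (298,244) is about 18° behind the line, so I need slightly more to complete the first click.

```bash
R() { python3 q.py; }; python3 -m crank '[[0,0,0,0.5]]' >/dev/null; R; python3 -m crank '[[0,0,0,0.5]]' >/dev/null; R; python3 -m crank '[[0,0,0,0.5]]' >/dev/null; R
python3 - <<'E'
from h import *
snap('wrist','w17');crop('w17',220,200,200,150)
# disc plane mark angle about knob axis
for tag,uv in [('w14',(319,242)),('w15',(312,242)),('w16',(298,244))]:
    f=load(tag);P=atz(f,uv,.1166);d=P[:2]-np.array([.443,-.2425]);print(tag,np.degrees(np.arctan2(-d[1],-d[0])),np.linalg.norm(d))
E
```

```text
ang -53.24 tq [ 0.542 -1.37   0.148] F [ 9.   2.4 -2.2] w 0.178 pos [ 0.4446 -0.2417  0.1334] t 19.07
ang -56.31 tq [ 0.474 -1.455  0.311] F [ 8.5  3.1 -1.8] w 0.178 pos [ 0.4447 -0.2417  0.1334] t 19.15
ang -59.3 tq [ 0.503 -1.501  0.377] F [ 8.6  1.4 -2.1] w 0.18 pos [ 0.4447 -0.2418  0.1334] t 19.23
w14 -109.6587871433841 0.027914592899676176
w15 -124.89358746428339 0.028219606444865805
w16 -125.24580407761457 0.028447248268534054
```

View pics/w17_c220_200_200.png

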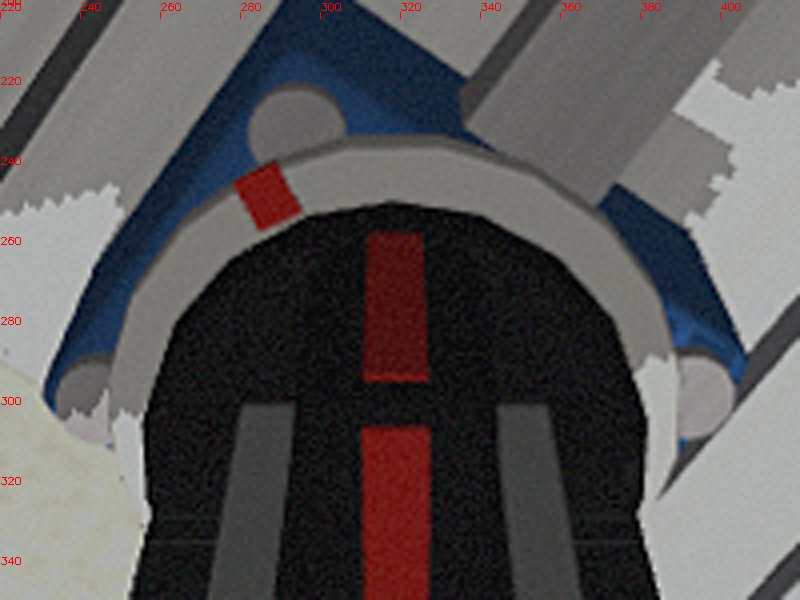

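One click is complete: the knob has turned about 144.7° and the shaft about 118°, so slip is about 26° (over 22.5°). The torque also went peak, drop, rise. Stopping here and letting go.

```bash
python3 -m crank '[[0,0,0,0],[0,0,0,0],[0,0,0,0],[0,0,0,0],[0,0,0,0]]' 0.6; python3 q.py; python3 -m crank '[[0,0,-1,0],[0,0,-2,0],[0,0,-3,0],[0,0,-3,0],[0,0,-3,0],[0,0,-2,0],[0,0,0,0],[0,0,0,0]]'
python3 - <<'E'
from h import *
f=load('w17');P=atz(f,(286,249),.1166);d=P[:2]-np.array([.443,-.2425]);print(np.degrees(np.arctan2(-d[1],-d[0])))
snap('wrist','w18');snap('side','d18');crop('d18',260,150,180,135);snap('scene','s18');crop('s18',190,150,160,120)
E
```

```text
time: 19.7
tool_pos: [0.442, -0.2426, 0.1329]
tool_rot: [0.0, 0.869, -0.494, -0.0]
contact_force: [0.2, 0.2, -0.4]
gripper_width: 0.599
ang -59.23 tq [ 0.012  0.004 -0.069] F [ 0.2  0.2 -0.4] w 0.599 pos [ 0.442  -0.2426  0.1329] t 19.7
time: 20.37
tool_pos: [0.4428, -0.243, 0.2752]
tool_rot: [0.0, 0.869, -0.494, 0.002]
contact_force: [-0.5, -0.7, -0.8]
gripper_width: 0.599
-123.31974836948314
```

View pics/w18.png

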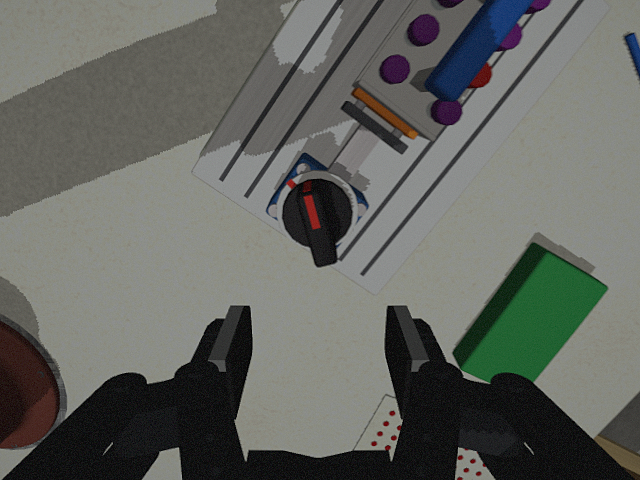

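View pics/d18_c260_150_180.png

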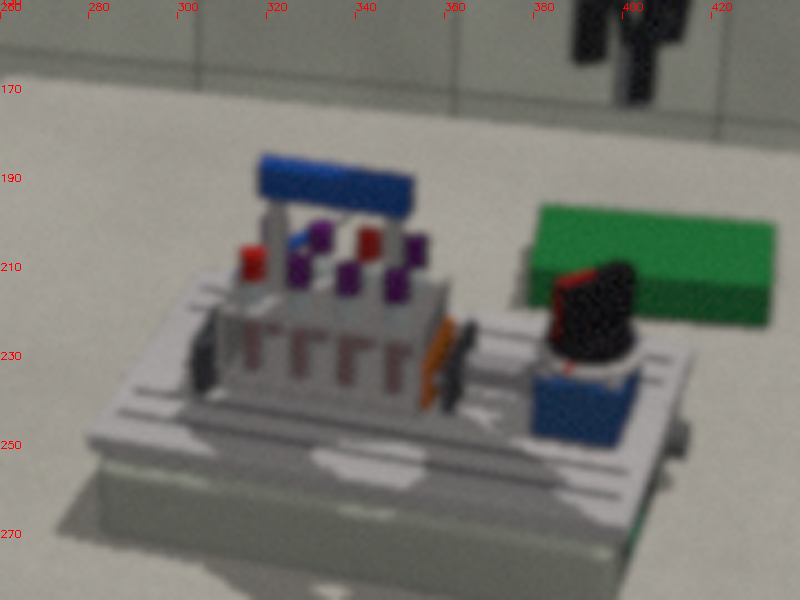

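View pics/s18_c190_150_160.png

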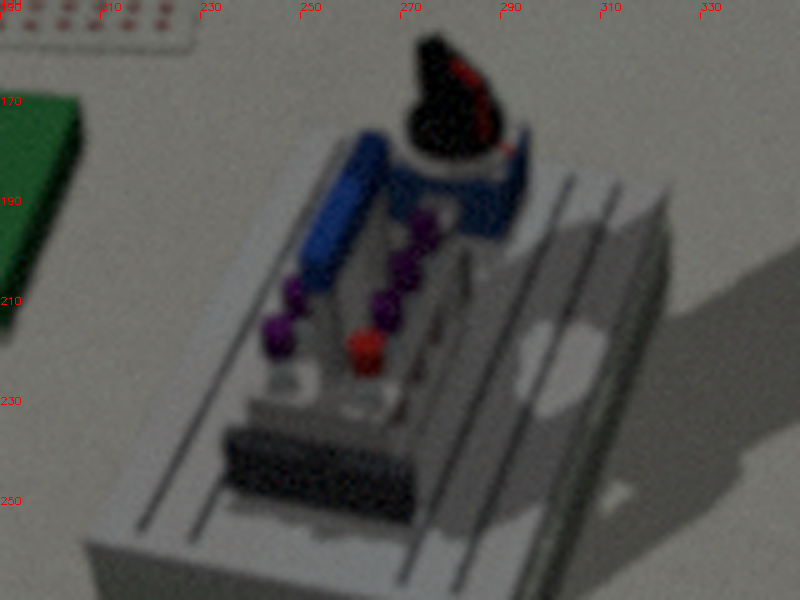

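Run:
```python
from h import *
crop('w18',260,70,200,150)
```

```text
(no output)
```

View pics/w18_c260_70_200.png

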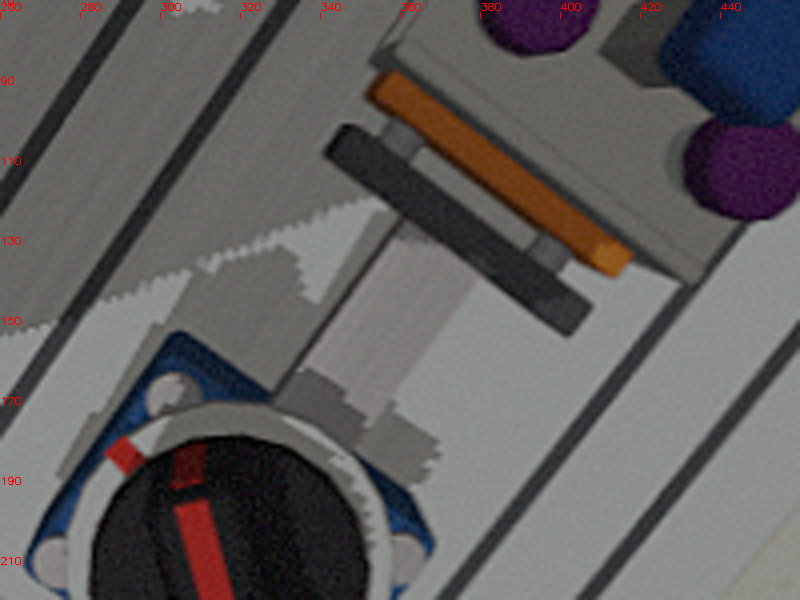

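Run:
```python
from h import *
ex=np.array([np.cos(np.radians(-4.6)),np.sin(np.radians(-4.6))]);ey=np.array([-ex[1],ex[0]]);b=np.array([.6537,-.2606])
def bay(P): d=P[:2]-b; return np.round([d@ex*1000,d@ey*1000],1)
f=load('w8');g=lambda x,y:(180+x*.35,20+y*.35)
for n,uv in [('open plate front',g(365,183)),('open pad rear',g(365,209)),('open pad front',g(365,235))]: print(n,bay(atz(f,uv,.106)))
f=load('w18');g=lambda x,y:(260+x/4,70+y/4)
for n,uv in [('plate front L',g(350,124)),('plate front R',g(592,303)),('pad rear L',g(367,95)),('pad rear R',g(600,276)),('pad front L',g(392,70)),('pad front R',g(632,253))]: print(n,bay(atz(f,uv,.106)))
print('rack top edge',bay(atz(f,g(400,42),.126)),bay(atz(f,g(695,282),.126)))
ax=np.array([.443,-.2425])
A=atz(f,g(124,456),.1166)[:2]-ax;B=atz(f,g(188,503),.164)[:2];C=atz(f,g(220,598),.164)[:2];D=atz(f,(322,262),.164)
print('shaft',np.degrees(np.arctan2(-A[1],-A[0])),'knob',np.degrees(np.arctan2(*(C-B)[::-1])))
```

```text
open plate front [-157.1    0.5]
open pad rear [-151.4    0.4]
open pad front [-145.6    0.4]
plate front L [-133.9   28.7]
plate front R [-133.3  -26.7]
pad rear L [-128.1   29.2]
pad rear R [-128.5  -24.8]
pad front L [-122.    28.2]
pad front R [-121.8  -27. ]
rack top edge [-119.1   31.1] [-120.6  -34.2]
shaft -107.75073874053717 knob -131.41316790626766
```

The measured pad compression is small (plate–pad gap 5.3 mm against 5.7 mm free). I'll check from directly above the pad/rack interface that it's really pressed.

```bash
python3 -m crank '[[0,0,-0.2,-1.1],[0,0,-0.2,-1.1],[0,0,-0.2,-1.1],[0,0,0,-1.1],[0,0,0,-1.1],[0,0,0,-1.1],[0,0,0,-1.1],[0,0,0,-1.1],[0,0,0,-0.3]]' >/dev/null; python3 -m crank '[[2,0,0,0],[3,0,0,0],[3,-0.2,0,0],[1,0,0,0],[0,0,0,0],[0,0,0,0]]'
python3 - <<'E'
from h import *
snap('wrist','w19');tosteps([.535,-.24,.28],-4.6)
E
```

```text
time: 21.77
tool_pos: [0.5314, -0.2474, 0.2771]
tool_rot: [-0.001, 0.999, -0.04, -0.002]
contact_force: [-0.0, 0.2, 0.1]
gripper_width: 0.601
tool cm [ 0.32 -0.78 -0.23] min rows 0.20940557902109502 xang -4.61 tilt [-0.0025  0.0012 -1.    ] pos [ 0.5312 -0.2475  0.2777] t 21.8167 j [-0.56 -0.06  1.65 -0.    1.56 -0.48]
turn units -0.0021217398916168286
```

View pics/w19.png

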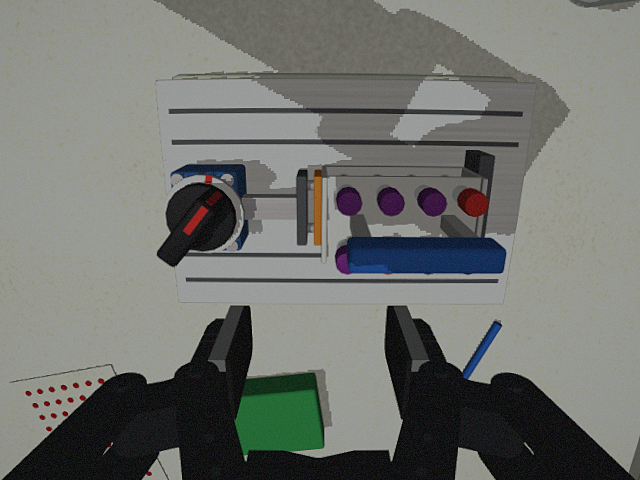

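Run:
```python
from h import *
crop('w19',280,150,80,60,10);crop('w19',280,210,80,60,10);crop('w19',430,140,100,75,8)
```

```text
(no output)
```

View pics/w19_c280_150_80.png

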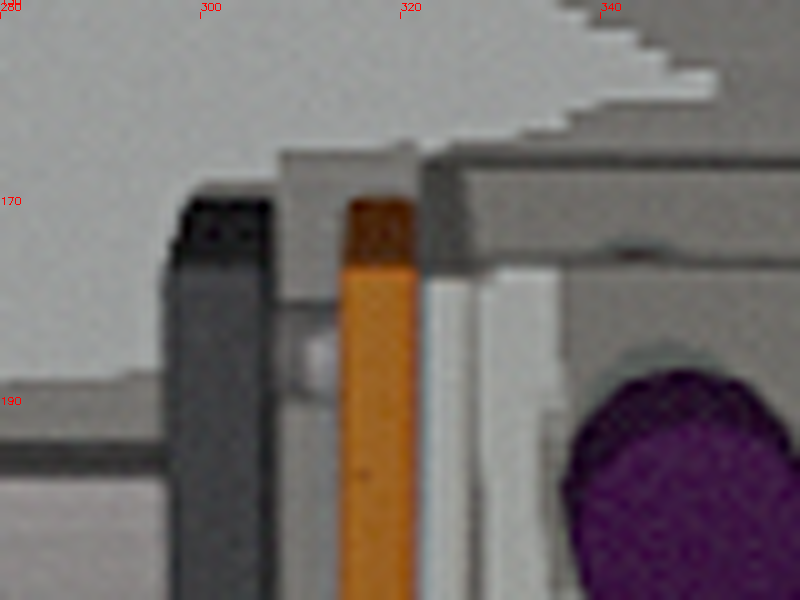

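View pics/w19_c280_210_80.png

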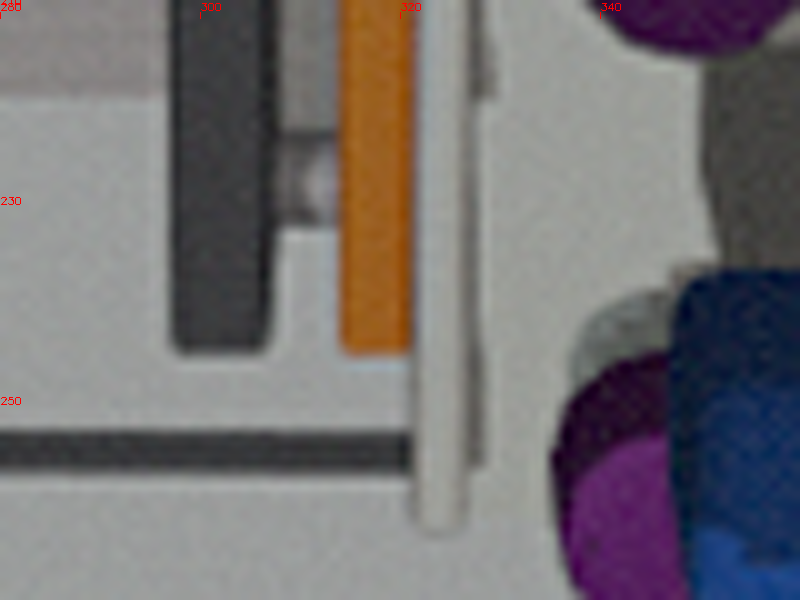

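View pics/w19_c430_140_100.png

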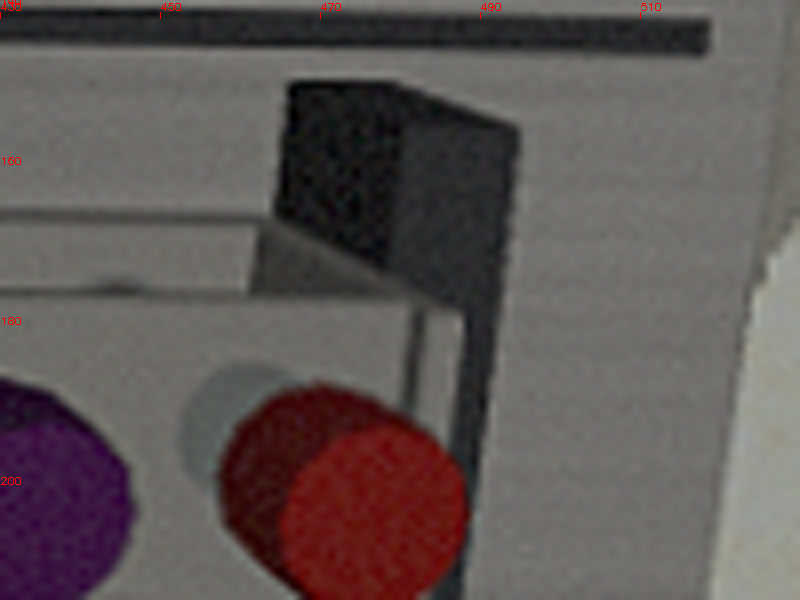

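The pad at (321,175–245) touches the rack end with no gap. Its plate gap is down to about 0.88 of the pad thickness, from 1.0 when open, so it's pressed by roughly 0.7 mm. At the other end the rack meets the fence near (480,178). The arm is clear of everything, so I'm handing in.

```bash
python3 -c "
from plant import manip
print(manip.state()['time']); print(manip.job_done())"
```

```text
21.8167
the job is handed in; nothing more can be done
None
```

I lifted the white rack by its blue bar and set it down in the bay between the jaw and the fence. Then I let go and turned the black knob clockwise until it slipped through one click. I handed in at about 21.8 s of the 72 s.

- **Click:** The torque peaked at 0.345 N m, fell to 0.15, then was rising again (0.377) when I stopped. The slip measured about 24–26°, and one click is 22.5°, so it was one click and not a second.
- **Clamping:** After release, the last wrist picture shows the rack against the fence and the orange pad touching the rack with no gap. My first measurement had suggested a gap of about 2 mm between pad and rack, but the closer picture from above did not show one.
- **How firmly it holds:** The pad is only lightly pressed. I estimate 0.2–0.7 mm of spring travel left, about 1–3 N, after the knob turned back roughly 15–18° (0.26–0.31 rad, at the top of the expected 0.2–0.3 rad). This reading is uncertain to about 1 mm.
- **Placement:** The rack stands about 2 mm to one side of the jaw's centre line, lined up with it in angle.
- **Setting down:** There was a brief sideways force of about 6 N as it touched the platform.
- **Other objects:** I did not go near the bottle, the slide box, the beaker or the yellow look-alike. I made no final position check on them.

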